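# Check a salvaged battery pack on the bench tester

### The job

Check the salvaged battery pack on the bench tester: slide it into the tester's channel until the red catch clicks up behind it, and let go so that the catch alone holds it. Then press the red catch so that the pack springs back, slide the pack out of the channel and set it down flat in the blue tray. Be gentle: do not ram the pack or the catch or drop the pack, and leave the other things on the bench alone.

Things in the scene. Friction and masses are not known exactly. Their poses are not given: they have to be found in the camera images.
- pack: Loose battery pack, 0.25 to 0.46 kg: white block 86 (x) x 50 (y), from 6 to 56 above its underside, with a blue band, on a black base flange 90 x 62 x 6. Origin: centre of the underside; x along its length, z up. The brass contacts on its +x end go into the tester first. Stands on the bench, yaw within 0.5 rad of the robot's x. Grip the block across its 50 width, fingertips 20 or more above the underside.
- dock: Tester, fixed. Origin: on the bench under the middle of the channel's mouth; x into the channel, y left, z up. Base plate 12 thick, 90 wide, x -130 to 170, top flat. Channel x 0 to 80: walls 65 apart, inward lips 54 apart, 8 to 12 above the floor: the pack's flange runs under the lips, so it goes in and out only along x. Guides 10 high flare to about 82 apart at x = -32.
- landing (a point): Point on the base plate's top (z = 12 in the tester's frame, level with the channel floor), 80 before the mouth: set the pack down here, origin at this point, x along the tester's x, then slide it along +x. Drawing the pack out, its flange is clear of the lips when its origin is back past 46 before the mouth.
- mouth (a point): Middle of the channel's mouth, on the channel floor. Behind the channel stands the grey head (84 wide, 58 above the bench) with the black ejector plate; head, ejector and red catch are clamped as one unit, anywhere within 13 mm along the tester's x either way of nominal (varies, not measured).
- home (a point): Nominal place of the pack's origin at the click: 54 past the mouth, on the floor; truly within 13 mm along x, with the head. There the red tooth (5 high, sloped towards the mouth) springs up behind the pack's flange; a rigid stop is only 2 to 3 mm further. Sliding in takes about 5 to 17 N and rises steeply at the stop. Let go, the pack is pressed back onto the tooth.
- catch_pad (a point): Nominal centre of the top of the red catch's press pad, 40 (along x) x 30, left (+y) of the channel, 34 above the bench when up. It is truly within 13 mm along the tester's x, with the head. Pressing it down lets the ejector drive the pack back about 20 mm by itself (pack origin then about 33 past the mouth), within a second: hold it down until then.
- catch (a joint): How far the red catch is pressed down, m: 0 up, 0.008 the rigid bottom. It frees the pack at about 0.005. The spring needs 1.5 to 3 N, with a pack held on the tooth 5 to 11 N in all.
- ejector (a joint): How far the spring ejector is pushed in, m: 0 free, about 0.020 to 0.021 with a pack held by the catch, 0.0235 at the rigid end stop. Its spring pushes with 6.2 to 8.6 N.
- tray: Shallow blue tray, fixed to the bench, outside 180 (x) x 170 (y) x 32 high, walls and floor 4 thick. Origin: centre of the underside.
- carton: White carton of fixings, 55 x 100 x 75 high, bystander, origin at the underside's centre.
- jar: Glass jar with a yellow cap, 64 across, 85 high, bystander, origin at the underside's centre.
- clamp: Yellow clamp lying flat, about 65 x 100 x 18 high, bystander, origin under the middle of its back.
Things that resemble listed ones, but are neither listed nor needed, are in the scene too. Leave any orange look-alike of the pack alone. Of the things that look like the tray, the larger one is meant.

How it is judged:
On the way, in this order (a step that is already met when the one before it is completed fails the run):
1. the pack is home in the channel, held by the catch alone: ejector pushed in more than 17 mm, catch up (under 1.5 mm), fingers off the pack (value of joint ejector above 0.017 m and value of joint catch below 0.0015 m and contact force between the fingers and pack below 0.2 N), for 0.3 s.
2. the catch is pressed down more than 4 mm, fingers off the pack (value of joint catch above 0.004 m and contact force between the fingers and pack below 0.2 N).
3. the pack has sprung back: ejector pushed in less than 6 mm (value of joint ejector below 0.006 m), for 0.1 s.
At the end, for the whole second after the job is handed in: The pack stands upright (within 0.1 rad) and at rest on the floor of the blue tray (underside less than 10 mm above the tray's underside, within 80 mm of its centre), released; the tester is empty with its catch up (under 1.5 mm) and its ejector out (under 3 mm) (horizontal distance between pack and tray below 0.08 m and z of pack in the frame of tray below 0.01 m and angle between pack's own z axis and vertical below 0.1 rad and linear speed of pack below 0.01 m/s and value of joint catch below 0.0015 m and value of joint ejector below 0.003 m); the robot touches nothing.
It fails at once if the pack is rammed against the ejector and end stop (over 30 N) (contact force between pack and ejector above 30 N).
It fails at once if the pack is forced against the tester (over 60 N) (contact force between pack and dock above 60 N).
It fails at once if the fingers press the tester or its catch over 30 N (contact force between the fingers and dock above 30 N).
It fails at once if the pack is dropped or pressed into the tray (over 45 N) (contact force between pack and tray above 45 N).
It fails at once if a bystander is moved more than 20 mm (distance of any of carton, jar, clamp from where it was at the start of the episode above 0.02 m).
It also fails if it takes over 72 s, if anything falls off the work surface, if the arm or the gripper's body presses on something with over 40 N, if the wrist force passes 120 N, or if a joint passes its speed limit or range.

### The arm

A 6-joint arm with a two-finger parallel gripper is mounted at the origin on the work surface. World frame = base frame: x ahead of the robot, y to its left, z up, the work surface at z = 0. Lengths are in m, angles in rad, forces in N, time in s.
With the tool pointing down it reaches from about 0.35 to 0.775 m from the base axis. Payload 7.3 kg.
Tool frame: the origin (TCP) lies midway between the tips of the shut fingers; the grasp point (between the pads) lies 19 mm behind it; z points along the fingers, y is the direction in which the jaws open and shut (so a half turn about z gives the same grasp; the last joint's range is limited). The gripper opens to 92 mm and grips with 3 to 60 N. Pads are 19 mm wide; open, the fingers measure 130 mm over their backs; the gripper's body (75 mm by 190 mm) begins 47 mm behind the grasp point.
Start: joints at [-1.45, 0.342, 1.524, -0, 1.275, -0.146], TCP at [0.138, -0.506, 0.194] pointing down, gripper open.
Joint ranges: [-2.53, 2.53], [-0.77, 2.02], [0.04, 2.7], [-1, 4.14], [0.28, 2.66], [-3.11, 3.11]. Speed limits (rad/s): [2.57, 2.57, 3.14, 3.14, 3.14, 3.14].

### API

Orientations are given as [roll, pitch, yaw] about the fixed x, y, z axes, in that order (R = Rz(yaw) Ry(pitch) Rx(roll)).
In Python, from cell import robot gives the robot as it stands.
- The arm moves only by the shell command python3 -m crank 'ROWS' [FORCE]. ROWS is a JSON object of lists of equal length, an entry for each row: "claw": the opening, from 0 (shut) to 1 (fully open); "delta_pos": the shift along the tool's x, y, z in units of 25 mm (1.0 is 25 mm), a list of three; "roll": the turn about the tool's z in units of 6 degrees (1.0 is 6 degrees). In form: {"claw": [claw, ...], "delta_pos": [[dx, dy, dz], ...], "roll": [roll, ...]}. A call has exactly 8 rows; each row is the pose to reach, as a shift and turn from the pose commanded when the call began, along the tool's axes at that moment; what a row does not reach only later rows make up. A row lasts 1/12 s, in which the tool goes at most 41.7 mm and 7.16 degrees, less where a joint would pass 70% of its speed; a pose out of reach is approached as far as the arm can. A call with a gripper value outside its range is refused whole. The fingers move at their own pace and stop on an object; FORCE is the grip in N (left out, the last holds). Time passes only in rows, so rows that repeat a pose let the fingers close, or fill a call up. It gives the time, the measured TCP pose, the force and the opening at its end, in the units of the state.
- robot.observe(): the state, without advancing time (a new reading comes with each control period).
- robot.read_camera(name): name is "scene" or "top" or "wrist"; returns a dict with "color" (480x640x3 uint8, blue, green, red), "fx", "fy", "cx", "cy" (pixels), "rvec" (rotation vector, rad) and "tvec" (3), from world to camera coordinates, as OpenCV has them; the wrist camera has in their place "hand_eye" (4x4, takes a point from camera to tool coordinates, whose origin is the TCP and whose axes are the flange's). Camera axes: x right, y down, z forward; pixel columns grow to the right and rows downward; lengths in m; the calibration is good to about 2 mm. A picture is of the moment at which its call begins: read the wrist's pose just before it. There is no depth.
- robot.hand_in(): hands the job in, once; it reports no verdict.
The state is a dict: "time": time; "qpos": joint angles; "qvel": joint speeds; "joint_efforts": joint torques, N m; "tool_pos": TCP position; "tool_rot": TCP orientation; "contact_force": force on the tool from outside, world axes, zero at the start; "torque": the same for the moment, N m; "opening": finger opening in m.
Only numpy, scipy, OpenCV 4.12 (cv2) and the standard library are available. Lean on these libraries where they do the work, as an engineer would, in place of code of your own. Each camera call takes 0.05 s, during which the arm holds its last target.

## Working session

There is one attempt and no reset: what is moved stays moved. The work goes in short steps, Python scripts to look and compute and a shell command to move; the robot and the scene stay as the last step left them, time stands still between calls to the robot, and variables do not carry over. Pictures are saved under pics/ and viewed, and the job is handed in when it is done.

```bash
mkdir -p pics; ls
python3 - <<'E'
from cell import robot
import cv2
print(robot.observe())
for n in("scene","top","wrist"):
    c=robot.read_camera(n); cv2.imwrite(f"pics/{n}0.png",c["color"])
    print({k:v for k,v in c.items() if k!="color"})
E
```

```text
pics
{'time': 0.0, 'qpos': array([-1.45000472e+00,  3.42703884e-01,  1.52503908e+00, -1.48448852e-06,
        1.27542034e+00, -1.46019595e-01]), 'qvel': array([-1.14716956e-03,  1.03623965e-03,  7.87551075e-06, -3.97041553e-04,
       -7.56930898e-04, -1.02741544e-03]), 'joint_efforts': array([ 1.94238901e-04, -4.31236589e+01, -2.44219226e+01,  7.18345447e-02,
        5.58101234e-02, -1.35846203e-04]), 'tool_pos': array([ 0.13837292, -0.50594307,  0.1931471 ]), 'tool_rot': array([-3.14003851e+00, -2.27127187e-04,  2.66811455e-01]), 'contact_force': array([-0.28845483, -0.10799433,  0.43748597]), 'torque': array([-0.05813604,  0.02076566,  0.01488592]), 'opening': 0.09231308922526522}
{'fx': 451.7840464842285, 'fy': 451.7840464842285, 'cx': 321.47844064935725, 'cy': 240.99925499990832, 'rvec': array([ 2.21346643,  0.93763728, -0.37052493]), 'tvec': array([-0.34109225, -0.23335319,  1.31157028])}
{'fx': 561.8856920364692, 'fy': 561.8856920364692, 'cx': 320.8732587494673, 'cy': 245.5316162123874, 'rvec': array([ 2.22464683, -2.17670959,  0.07081962]), 'tvec': array([-0.0478073 ,  0.51074005,  1.43790712])}
{'fx': 395.5796216875359, 'fy': 395.5796216875359, 'cx': 316.0815737062235, 'cy': 238.67744403121733, 'hand_eye': array([[ 1.25567478e-03, -9.54864405e-01, -2.97039375e-01,
         7.95636724e-02],
       [ 9.99998672e-01,  1.50763654e-03, -6.19161526e-04,
         8.50006153e-04],
       [ 1.03904272e-03, -2.97038203e-01,  9.54865030e-01,
        -1.90995144e-01],
       [ 0.00000000e+00,  0.00000000e+00,  0.00000000e+00,
         1.00000000e+00]])}
```

View pics/top0.png

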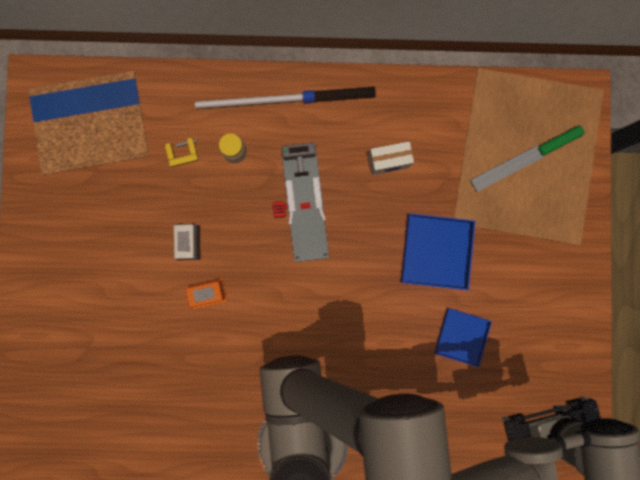

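View pics/scene0.png

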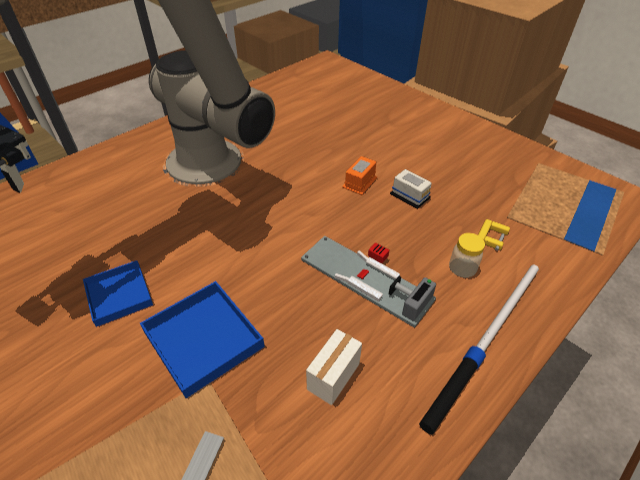

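View pics/wrist0.png

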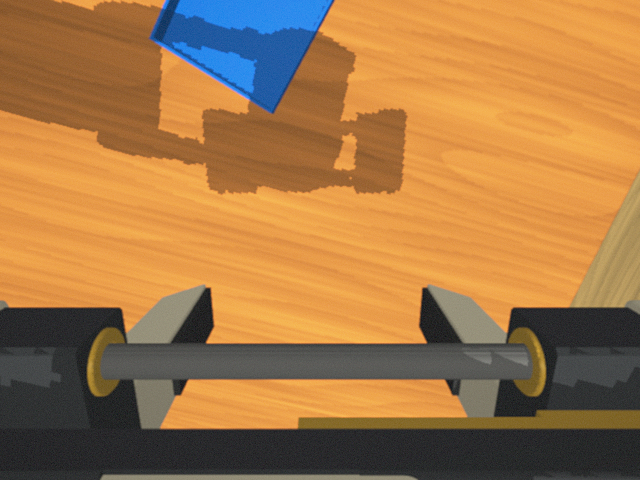

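The top view shows two pack-like things: the white one at (185,242) and the orange look-alike at (205,293). The white one fits. There are two blue trays, at (438,251) and (463,337), and the larger first one is meant. The tester runs from (310,258) to (298,150), with its red pad at (279,209). I'll confirm these in enlarged crops.

```bash
cat > h.py <<'E'
import numpy as np, cv2
from cell import robot
def cam(name):
    st=robot.observe(); c=robot.read_camera(name)
    K=np.array([[c["fx"],0,c["cx"]],[0,c["fy"],c["cy"]],[0,0,1.]])
    if name=="wrist":
        r,p,y=st["tool_rot"]
        def R(a,i): return cv2.Rodrigues(np.eye(3)[i]*a)[0]
        T=np.eye(4);T[:3,:3]=R(y,2)@R(p,1)@R(r,0);T[:3,3]=st["tool_pos"]
        M=T@c["hand_eye"]; Rc=M[:3,:3];o=M[:3,3]
    else:
        Rw=cv2.Rodrigues(c["rvec"])[0];Rc=Rw.T;o=-Rw.T@c["tvec"]
    return c["color"],K,Rc,o
def ray(px,K,Rc,o,z):
    px=np.atleast_2d(px).astype(float)
    d=np.c_[px,np.ones(len(px))]@np.linalg.inv(K).T@Rc.T
    return o+d*((z-o[2])/d[:,2])[:,None]
def proj(P,K,Rc,o):
    q=(np.atleast_2d(P)-o)@Rc@K.T
    return q[:,:2]/q[:,2:]
E
python3 - <<'E'
import cv2,numpy as np
from h import *
t=cv2.imread("pics/top0.png");s=cv2.imread("pics/scene0.png")
a=cv2.resize(t[215:315,160:260],(400,400),interpolation=3);b=cv2.resize(t[135:265,250:380],(400,400),interpolation=3)
cv2.imwrite("pics/crop0.png",np.hstack([a,b]))
a=cv2.resize(s[150:220,330:440],(440,280),interpolation=3);b=cv2.resize(s[230:335,290:445],(360,245),interpolation=3)
b=cv2.copyMakeBorder(b,0,35,0,0,0);cv2.imwrite("pics/crop1.png",np.hstack([a,b]))
_,K,R,o=cam("top")
print(ray([[438,251],[185,242],[205,293],[390,156],[231,147],[181,152],[310,258],[298,150],[279,209]],K,R,o,0.03).round(3))
E
```

```text
[[ 0.503 -0.337  0.03 ]
 [ 0.512  0.31   0.03 ]
 [ 0.384  0.255  0.03 ]
 [ 0.746 -0.21   0.03 ]
 [ 0.759  0.2    0.03 ]
 [ 0.743  0.328  0.03 ]
 [ 0.478 -0.009  0.03 ]
 [ 0.756  0.028  0.03 ]
 [ 0.602  0.073  0.03 ]]
```

View pics/crop0.png

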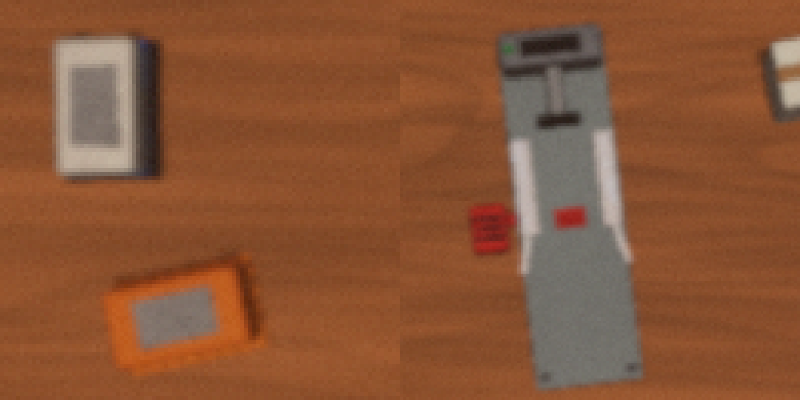

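View pics/crop1.png

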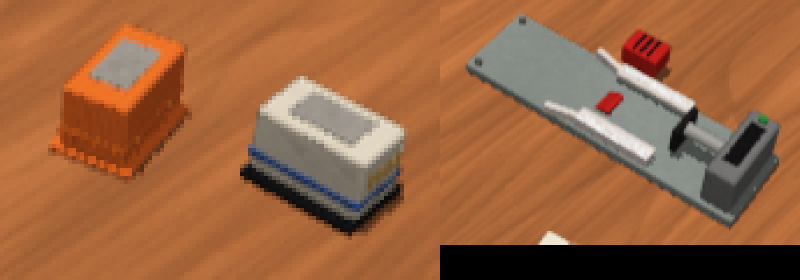

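The enlarged crops confirm it: the white block with the blue band, black flange and brass on the far (+x) end is the pack. The large tray at (438,251) is the right one. Next I'll move toward the tester and measure with the wrist camera.

```bash
cat >> h.py <<'E'
def go(target,yaw=None):
    "print units from present measured pose to world target"
    st=robot.observe(); y=st["tool_rot"][2]; d=np.array(target)-st["tool_pos"]
    x=np.array([np.cos(y),np.sin(y)]);yy=np.array([np.sin(y),-np.cos(y)])
    out=np.array([d[:2]@x,d[:2]@yy,-d[2]])/0.025
    r=None if yaw is None else -(yaw-y)/np.radians(6)
    print("units",out.round(2),"roll",None if r is None else round(r,2),"t",round(st["time"],2),"pos",st["tool_pos"].round(4),"rot",st["tool_rot"].round(4),"F",st["contact_force"].round(2))
def info():
    st=robot.observe();print("t",round(st["time"],2),"pos",st["tool_pos"].round(4),"rot",st["tool_rot"].round(4),"F",st["contact_force"].round(2),"open",round(st["opening"],4))
E
python3 -c "
from h import *
go([0.45,-0.2,0.25],0.1)"
python3 -m crank '{"claw":[1,1,1,1,1,1,1,1],"delta_pos":[[1.4,-0.7,-0.3],[2.8,-1.4,-0.6],[4.2,-2.1,-0.9],[5.6,-2.8,-1.2],[7,-3.5,-1.5],[8.4,-4.2,-1.8],[9.8,-4.9,-2],[11.2,-5.6,-2.2]],"roll":[0.2,0.4,0.6,0.8,1,1.2,1.4,1.6]}'
python3 -c "
from h import *
go([0.46,0.03,0.25],0.1)"
```

```text
units [15.25 -8.53 -2.26] roll 1.59 t 0.2 pos [ 0.1384 -0.5062  0.1934] rot [-3.1407e+00 -1.0000e-04  2.6680e-01] F [ 0.42  0.29 -0.02]
time: 0.87
tool_pos: [0.3727, -0.296, 0.2493]
tool_rot: [3.141, -0.0, 0.098]
contact_force: [0.5, -0.8, 0.5]
opening: 0.0919
units [  4.75 -12.64  -0.03] roll -0.02 t 0.87 pos [ 0.3727 -0.296   0.2493] rot [ 3.1412e+00 -2.0000e-04  9.8000e-02] F [ 0.51 -0.77  0.47]
```

```bash
python3 -m crank '{"claw":[1,1,1,1,1,1,1,1],"delta_pos":[[0.8,-1.6,0],[1.6,-3.2,0],[2.4,-4.8,0],[3.2,-6.4,0],[3.7,-8,0],[4.2,-9.6,0],[4.6,-11.2,0],[4.75,-12.6,0]],"roll":[0,0,0,0,0,0,0,0]}'
python3 - <<'E'
from h import *
robot.read_camera("top");robot.read_camera("top");robot.read_camera("top")
info(); im,K,R,o=cam("wrist"); cv2.imwrite("pics/w1.png",im); np.savez("w1.npz",K=K,R=R,o=o)
E
```

```text
time: 1.53
tool_pos: [0.4586, 0.0241, 0.2487]
tool_rot: [3.141, -0.0, 0.099]
contact_force: [0.6, 0.3, 0.1]
opening: 0.0913
t 1.68 pos [0.458  0.0248 0.2487] rot [-3.1414e+00  3.0000e-04  1.0510e-01] F [-0.2  -0.62  0.36] open 0.092
```

View pics/w1.png

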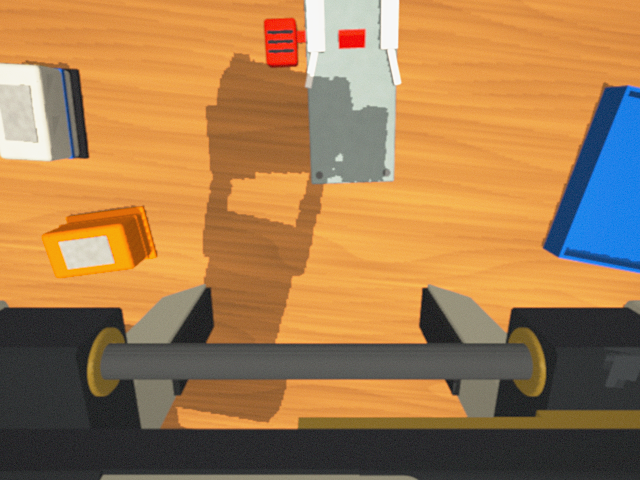

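The wrist view shows the base plate's near end at (311–395, 182), the red pad at (282,42) and the tooth at (351,38). I need to go further forward to see the whole dock.

```bash
python3 -m crank '{"claw":[1,1,1,1,1,1,1,1],"delta_pos":[[1.2,0,0],[2.4,0,-0.2],[3.6,0,-0.4],[4.8,0,-0.6],[4.8,0,-0.6],[4.8,0,-0.6],[4.8,0,-0.6],[4.8,0,-0.6]],"roll":[0,0,0,0,0,0,0,0]}'
python3 - <<'E'
from h import *
info(); im,K,R,o=cam("wrist"); cv2.imwrite("pics/w2.png",im); np.savez("w2.npz",K=K,R=R,o=o)
E
```

```text
time: 2.4
tool_pos: [0.5767, 0.0329, 0.2638]
tool_rot: [3.141, 0.001, 0.098]
contact_force: [-1.4, -0.1, 0.3]
opening: 0.0918
t 2.4 pos [0.5767 0.0329 0.2638] rot [3.1414e+00 8.0000e-04 9.7700e-02] F [-1.42 -0.07  0.26] open 0.0918
```

View pics/w2.png

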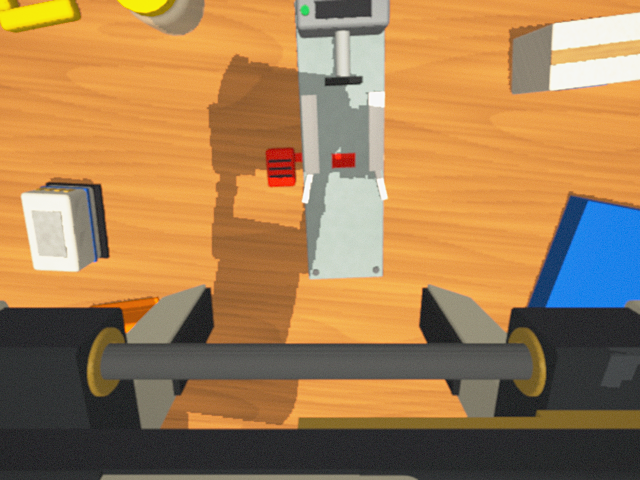

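Run:
```python
import cv2,numpy as np
t=cv2.imread("pics/w2.png")
cv2.imwrite("pics/c2.png",np.hstack([cv2.resize(t[70:200,255:395],(560,520),interpolation=3),cv2.resize(t[175:295,290:400],(220,240),interpolation=3)[[*range(240)]+[239]*280]]))
cv2.imwrite("pics/c3.png",cv2.resize(t[175:295,290:400],(550,600),interpolation=3))
```

```text
(no output)
```

View pics/c2.png

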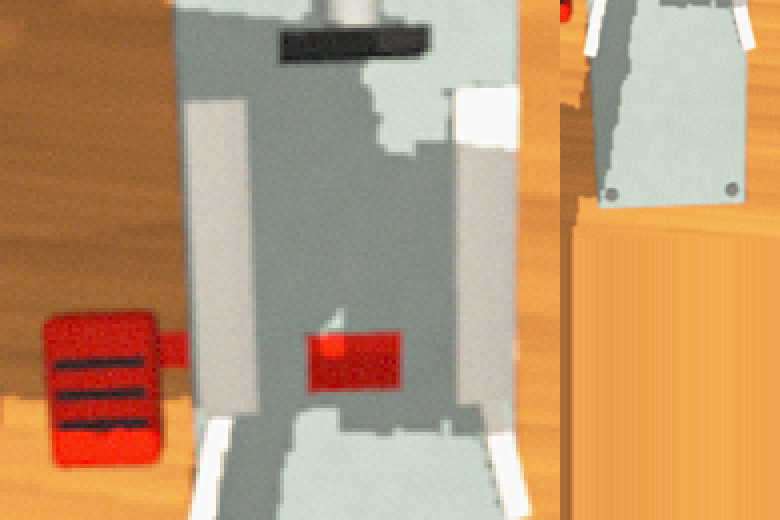

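View pics/c3.png

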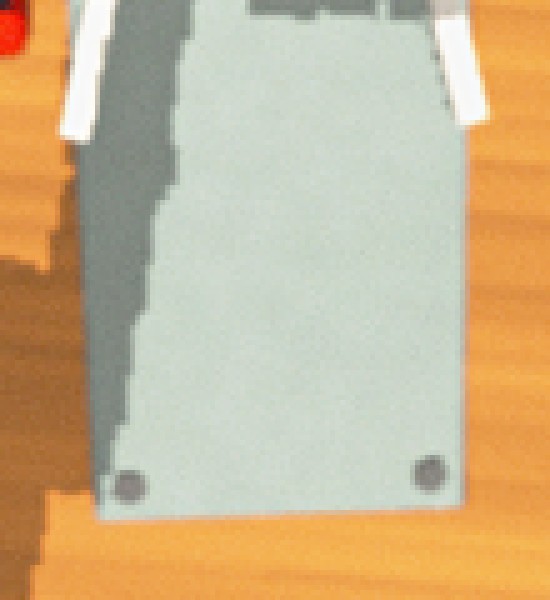

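Run:
```python
from h import *
d=np.load("w2.npz");K,R,o=d["K"],d["R"],d["o"]
r=lambda p,z:ray(p,K,R,o,z)
c=r([[309.6,278.6],[383,276]],.012);e=r([[298.75,70]],.012)
print("corners",c.round(4).tolist(),"width",np.linalg.norm(c[0]-c[1]),"mid",c.mean(0).round(4))
v=c[0]-c[1];print("yaw from near edge",np.arctan2(-v[0],v[1]))
v=e[0]-c[0];print("yaw left edge",np.arctan2(v[1],v[0]))
L=r([[317,95],[319.5,172.5]],.024);Rr=r([[368.75,92.5],[369.25,170.5]],.024)
for q in(L,Rr):
    v=q[0]-q[1];print("lip",q.round(4).tolist(),np.arctan2(v[1],v[0]),np.linalg.norm(v))
m=(L+Rr)/2;v=m[0]-m[1];print("mid",m.round(4).tolist(),"yaw",np.arctan2(v[1],v[0]),np.linalg.norm(L-Rr,axis=1))
P=r([[255+45/4,70+314/4],[255+155/4,70+312/4],[255+54/4,70+467/4],[255+160/4,70+464/4]],.034);print("pad",P.round(4).tolist(),P.mean(0))
```

```text
corners [[0.4675, 0.0293, 0.012], [0.4797, -0.0586, 0.012]] width 0.08873702376917077 mid [ 0.4736 -0.0147  0.012 ]
yaw from near edge 0.13769875139921878
yaw left edge 0.14215476198636717
lip [[0.6759, 0.0411, 0.024], [0.5976, 0.0306, 0.024]] 0.13393792879680047 0.0790970608882691
lip [[0.6836, -0.0113, 0.024], [0.605, -0.0228, 0.024]] 0.145437497859519 0.07937467318131237
mid [[0.6798, 0.0149, 0.024], [0.6013, 0.0039, 0.024]] yaw 0.13969778596646382 [0.05297009 0.05388069]
pad [[0.6182, 0.0884, 0.034], [0.6215, 0.06, 0.034], [0.5784, 0.0836, 0.034], [0.582, 0.0554, 0.034]] [0.60002729 0.07183826 0.034     ]
```

Dock: yaw ≈ 0.139, mouth ≈ (0.602, 0.0037). The wall, lip and plate widths all agree with the description. Now I'll measure the tooth and go over the pack.

```bash
python3 - <<'E'
from h import *
d=np.load("w2.npz");K,R,o=d["K"],d["R"],d["o"]
u=np.array([np.cos(.139),np.sin(.139)]);v=np.array([-u[1],u[0]]);O=np.array([.602,.0037])
for n,p,z in(("tooth far,z17",[[321+11,153.25]],.017),("tooth near,z12",[[343,167.5]],.012),("ejector bottom near",[[344,85.5]],.012),("ej top",[[344,77.5]],.05),("pad",[[281,167]],.034)):
    q=ray(p,K,R,o,z)[0,:2]-O;print(n,(q@u).round(4),(q@v).round(4))
P=ray([[48,231]],K,R,o,.056);print(P)
go([0.49,0.31,0.26],0.06)
E
python3 -m crank '{"claw":[1,1,1,1,1,1,1,1],"delta_pos":[[-0.5,-1.5,0],[-1,-3,0],[-1.5,-4.5,0],[-2,-6,0],[-2.3,-7.5,0],[-2.3,-9,0],[-2.3,-10.5,0],[-2.3,-11.2,0]],"roll":[0,0,0.2,0.4,0.4,0.4,0.4,0.4]}'
python3 - <<'E'
from h import *
[robot.read_camera("top") for i in range(3)]
info(); im,K,R,o=cam("wrist"); cv2.imwrite("pics/w3.png",im); np.savez("w3.npz",K=K,R=R,o=o)
E
```

```text
tooth far,z17 0.0186 0.0129
tooth near,z12 0.0022 0.0009
ejector bottom near 0.0872 -0.0018
ej top 0.0918 0.0006
pad 0.0081 0.0676
[[0.51284401 0.30879361 0.056     ]]
units [ -2.37 -11.36   0.16] roll 0.36 t 2.45 pos [0.5767 0.0332 0.2641] rot [3.1414e+00 2.0000e-04 9.8200e-02] F [-0.05 -0.55  0.19]
time: 3.12
tool_pos: [0.4909, 0.3103, 0.2645]
tool_rot: [-3.14, -0.001, 0.06]
contact_force: [-1.1, -0.9, 0.1]
opening: 0.0919
t 3.27 pos [0.4918 0.3075 0.264 ] rot [ 3.1411e+00 -2.0000e-04  5.9900e-02] F [-0.07 -0.37  0.34] open 0.0916
```

View pics/w3.png

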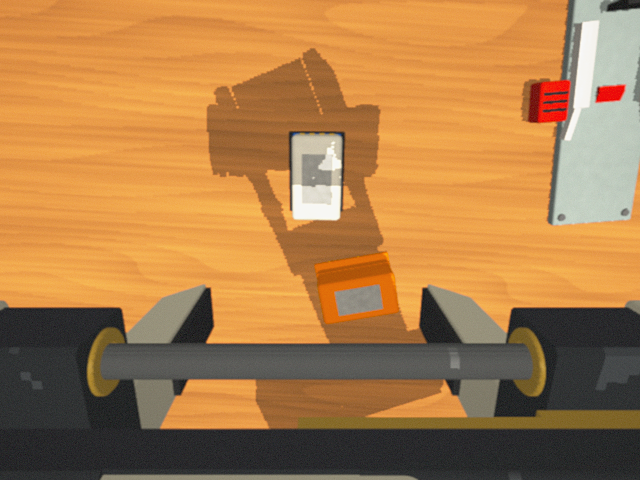

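Run:
```python
import cv2,numpy as np
t=cv2.imread("pics/w3.png")
cv2.imwrite("pics/c4.png",cv2.resize(t[120:230,275:360],(510,660)[:2] if 0 else (463,600),interpolation=3))
```

```text
(no output)
```

View pics/c4.png

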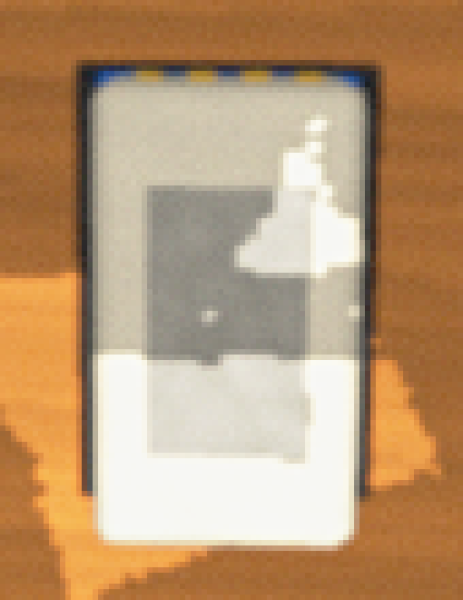

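Run:
```python
from h import *
d=np.load("w3.npz");K,R,o=d["K"],d["R"],d["o"]
p=np.array([[92,83],[366,83],[98,547],[356,547]])/5.447+[275,120]
q=ray(p,K,R,o,.056);print(q.round(4).tolist(),q.mean(0).round(4))
f=(q[0]+q[1])/2;n=(q[2]+q[3])/2;print("len",np.linalg.norm(f-n),"w",np.linalg.norm(q[0]-q[1]),np.linalg.norm(q[2]-q[3]))
for a,b in((0,2),(1,3)):
    v=q[a]-q[b];print("yaw",np.arctan2(v[1],v[0]))
for a,b in((0,1),(2,3)):
    v=q[a]-q[b];print("yawx",np.arctan2(-v[0],v[1]))
g=ray(np.array([[78,66],[380,66]])/5.447+[275,120],K,R,o,.003);print(g.round(4).tolist(),g.mean(0)-45e-3*np.array([np.cos(.06),np.sin(.06),0]),np.linalg.norm(g[0]-g[1]))
go(list(q.mean(0)[:2])+[0.13],0.064)
```

```text
[[0.5517, 0.334, 0.056], [0.5547, 0.2849, 0.056], [0.4659, 0.3292, 0.056], [0.469, 0.2799, 0.056]] [0.5103 0.307  0.056 ]
len 0.08591106669936076 w 0.04913633344581129 0.04932329018025945
yaw 0.056294789856197756
yaw 0.05847058846763459
yawx 0.061146275076739726
yawx 0.06130536830814493
[[0.5522, 0.34, 0.003], [0.556, 0.2789, 0.003]] [0.50919735 0.30673829 0.003     ] 0.06121285325689067
units [0.72 0.02 5.36] roll -0.06 t 3.32 pos [0.4922 0.3064 0.264 ] rot [ 3.1409e+00 -1.0000e-04  5.8200e-02] F [ 0.28 -0.04 -0.22]
```

```bash
python3 -m crank '{"claw":[1,1,1,1,1,1,1,1],"delta_pos":[[0.5,0,1.2],[0.72,0,2.5],[0.72,0,3.8],[0.72,0,5.2],[0.72,0,6.4],[0.72,0,7.4],[0.72,0,8],[0.72,0,8]],"roll":[0,0,0,0,0,0,0,0]}'
python3 -c "
from h import *
go([0.5100,0.307,0.029],0.0595)"
```

```text
time: 3.98
tool_pos: [0.5089, 0.3049, 0.0605]
tool_rot: [3.139, 0.006, 0.055]
contact_force: [-0.3, -0.5, 0.4]
opening: 0.0917
units [ 0.05 -0.08  1.26] roll -0.04 t 3.98 pos [0.5089 0.3049 0.0605] rot [3.1387 0.0064 0.0551] F [-0.32 -0.51  0.36]
```

```bash
python3 -m crank '{"claw":[1,1,1,1,1,1,1,1],"delta_pos":[[0,0,0.5],[0,0,1],[0,0,1.35],[0,0,1.35],[0,0,1.35],[0,0,1.35],[0,0,1.35],[0,0,1.35]],"roll":[0,0,0,0,0,0,0,0]}' 25
python3 -c "
from h import *
go([0.5100,0.307,0.029],0.0595)"
```

```text
time: 4.65
tool_pos: [0.5112, 0.3081, 0.0309]
tool_rot: [-3.141, -0.001, 0.057]
contact_force: [0.2, 1.0, -0.0]
opening: 0.0916
units [-0.05  0.04  0.08] roll -0.02 t 4.65 pos [0.5112 0.3081 0.0309] rot [-3.1412e+00 -1.3000e-03  5.7300e-02] F [ 0.23  0.97 -0.02]
```

```bash
python3 -m crank '{"claw":[0.6,0.5,0.4,0.4,0.4,0.4,0.4,0.4],"delta_pos":[[0,0,0],[0,0,0],[0,0,0],[0,0,0],[0,0,0],[0,0,0],[0,0,0],[0,0,0]],"roll":[0,0,0,0,0,0,0,0]}' 40
python3 -c "
from h import *
info()"
```

```text
time: 5.32
tool_pos: [0.5107, 0.3079, 0.03]
tool_rot: [3.141, 0.0, 0.057]
contact_force: [0.3, 1.4, 0.0]
opening: 0.0432
t 5.32 pos [0.5107 0.3079 0.03  ] rot [3.1415 0.     0.0574] F [0.26 1.45 0.03] open 0.0432
```

Run:
```python
from h import *
im,K,R,o=cam("wrist"); cv2.imwrite("pics/w4.png",im); info()
```

```text
t 5.37 pos [0.5107 0.3079 0.03  ] rot [3.1415 0.     0.0573] F [ 0.12 -0.26  0.27] open 0.0399
```

View pics/w4.png

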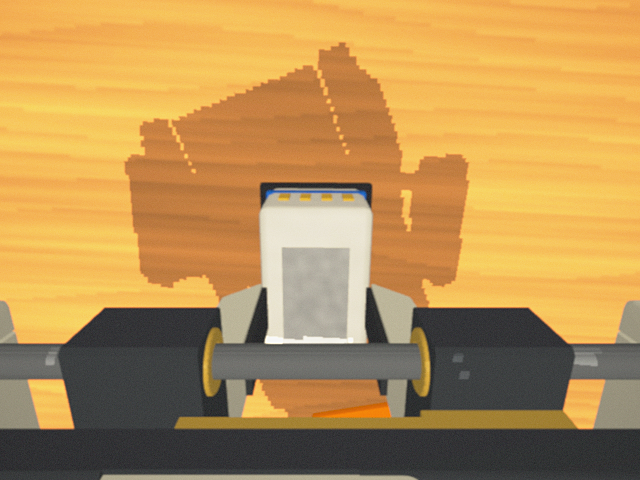

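The fingers sit against the block at (262–370). I'll command them fully shut so that the 40 N grip acts.

```bash
python3 -m crank '{"claw":[0.3,0.2,0.1,0.1,0.1,0.1,0.1,0.1],"delta_pos":[[0,0,0],[0,0,0],[0,0,0],[0,0,0],[0,0,0],[0,0,0],[0,0,0],[0,0,0]],"roll":[0,0,0,0,0,0,0,0]}' 40
python3 - <<'E'
from h import *
im,K,R,o=cam("wrist"); cv2.imwrite("pics/w5.png",im); info()
E
```

```text
time: 6.03
tool_pos: [0.5107, 0.3079, 0.03]
tool_rot: [3.141, -0.0, 0.057]
contact_force: [0.7, -0.2, 0.0]
opening: 0.0091
t 6.08 pos [0.5107 0.3079 0.03  ] rot [3.1415 0.     0.0574] F [-0.2  -0.2   0.61] open 0.0091
```

View pics/w5.png

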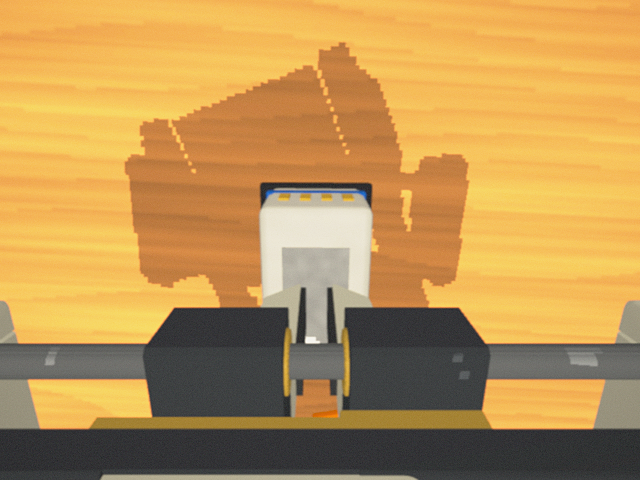

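The fingers shut without holding anything, so the pack isn't between them. I'll look from outside.

Run:
```python
from h import *
im,K,R,o=cam("scene"); 
p=proj([[0.5107,0.3079,0.03]],K,R,o)[0];print(p)
im2,K2,R2,o2=cam("top");print(proj([[0.5107,0.3079,0.03]],K2,R2,o2))
a=cv2.resize(im[100:250,300:500],(480,360),interpolation=3);b=cv2.resize(im2[190:310,130:236],(318,360),interpolation=3)
cv2.imwrite("pics/s1.png",np.hstack([a,b]))
```

```text
[411.23936437 186.63699716]
[[185.70393095 242.5857046 ]]
```

View pics/s1.png

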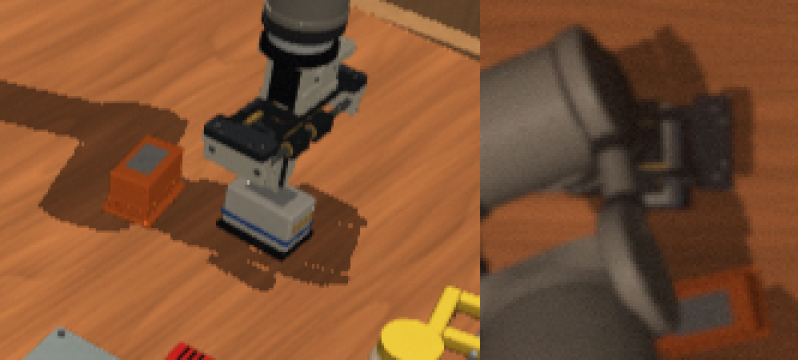

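Run:
```python
from h import *
c=robot.read_camera("wrist");H=np.linalg.inv(c["hand_eye"]);K=np.array([[c["fx"],0,c["cx"]],[0,c["fy"],c["cy"]],[0,0,1.]])
for z in(0,-.019,-.03,-.04):
  for x in (-.01,0,.01):
    q=K@(H@[x,0,z,1])[:3];print(z,x,(q[:2]/q[2]).round(1))
info()
cv2.imwrite("pics/c6.png",cv2.resize(c["color"][180:420,200:440],(600,600),interpolation=3))
```

```text
0 -0.01 [314.2 293.4]
0 0 [314.2 275.9]
0 0.01 [314.2 257.8]
-0.019 -0.01 [314.  310.3]
-0.019 0 [314.  291.4]
-0.019 0.01 [314.  271.8]
-0.03 -0.01 [313.8 321.7]
-0.03 0 [313.8 301.8]
-0.03 0.01 [313.8 281.2]
-0.04 -0.01 [313.7 333.2]
-0.04 0 [313.7 312.4]
-0.04 0.01 [313.7 290.8]
t 6.23 pos [0.5107 0.3079 0.03  ] rot [ 3.1415 -0.      0.0574] F [ 0.22 -0.52 -0.99] open 0.0091
```

View pics/c6.png

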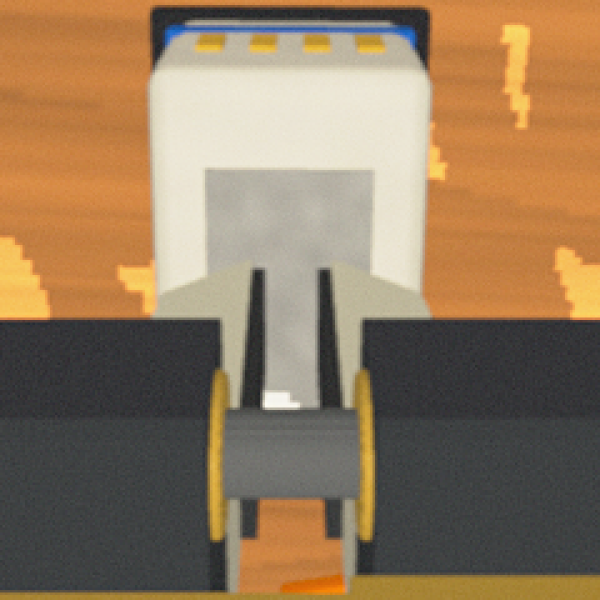

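Run:
```python
from h import *
im,K,R,o=cam("wrist")
p=np.array([[150,72],[430,72]])/2.5+[200,180]
print(ray(p,K,R,o,.056).round(4))
ims,Ks,Rs,os_=cam("scene")
for z in(.03,.05,.06,.066,.07): print(z,proj([[.5107,.3079,z]],Ks,Rs,os_).round(1))
cv2.imwrite("pics/c7.png",cv2.resize(ims[130:220,370:470],(660,594),interpolation=3))
```

```text
[[0.5511 0.3333 0.056 ]
 [0.5539 0.2856 0.056 ]]
0.03 [[411.2 186.6]]
0.05 [[412.4 180.6]]
0.06 [[413.  177.5]]
0.066 [[413.3 175.7]]
0.07 [[413.6 174.4]]
```

View pics/c7.png

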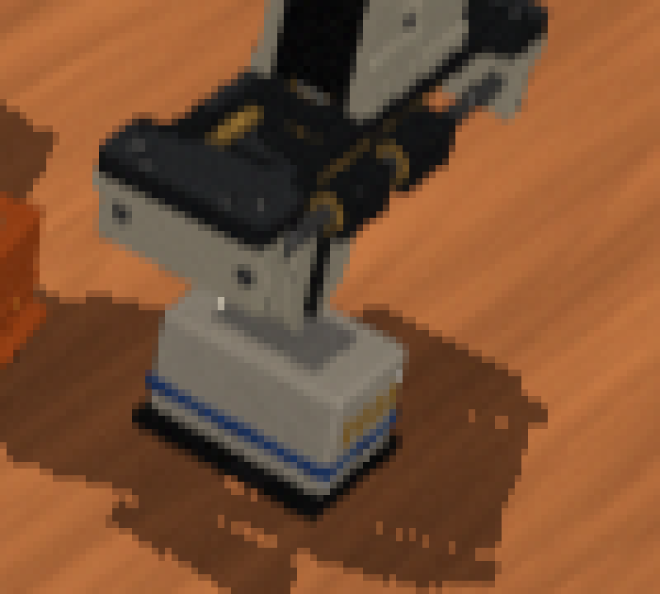

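Both views put the real fingertips just above the pack top: about (415,180) in the scene image, and about 30–38 mm behind the reported TCP by the wrist image. The reported TCP is therefore not at the visible tips. I'll reopen, descend about 35 mm and check with the scene camera before closing.

```bash
python3 -m crank '{"claw":[1,1,1,1,1,1,1,1],"delta_pos":[[0,0,-0.2],[0,0,-0.2],[0,0,-0.2],[0,0,-0.2],[0,0,-0.2],[0,0,-0.2],[0,0,-0.2],[0,0,-0.2]],"roll":[0,0,0,0,0,0,0,0]}' 40
python3 -m crank '{"claw":[1,1,1,1,1,1,1,1],"delta_pos":[[0,0,0],[0,0,0],[0,0,0.2],[0,0,0.4],[0,0,0.6],[0,0,0.8],[0,0,1],[0,0,1]],"roll":[0,0,0,0,0,0,0,0]}' 40
python3 - <<'E'
from h import *
info();ims,Ks,Rs,os_=cam("scene");info()
cv2.imwrite("pics/c8.png",cv2.resize(ims[130:220,370:470],(660,594),interpolation=3))
cv2.imwrite("pics/w8.png",cam("wrist")[0])
E
```

```text
time: 7.0
tool_pos: [0.5107, 0.3079, 0.0349]
tool_rot: [3.141, 0.0, 0.057]
contact_force: [0.2, 0.4, 0.0]
opening: 0.0577
time: 7.67
tool_pos: [0.5099, 0.3075, 0.0085]
tool_rot: [3.141, 0.002, 0.057]
contact_force: [-0.8, 0.3, -0.3]
opening: 0.0916
t 7.67 pos [0.5099 0.3075 0.0085] rot [3.1407e+00 2.2000e-03 5.7300e-02] F [-0.83  0.29 -0.32] open 0.0916
t 7.72 pos [0.5102 0.3077 0.0091] rot [3.1409e+00 1.5000e-03 5.7300e-02] F [ 0.46  1.2  -0.05] open 0.092
```

View pics/c8.png

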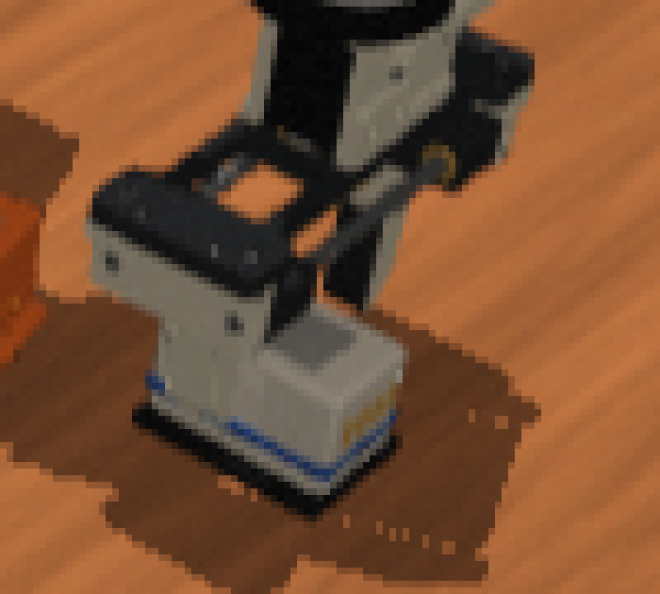

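View pics/w8.png

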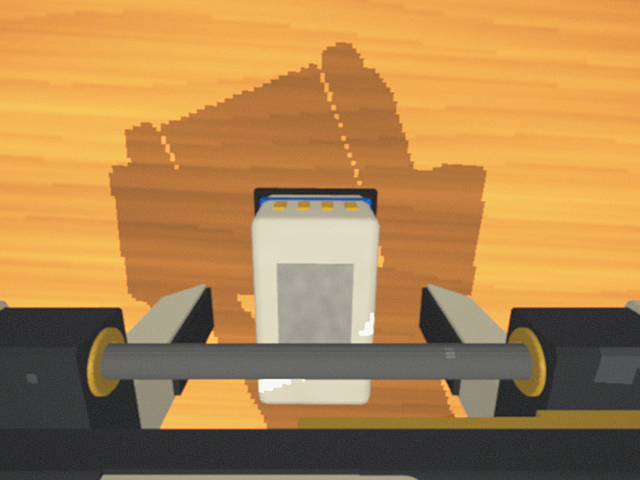

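Run:
```python
from h import *
ims,Ks,Rs,os_=cam("scene")
for y in(.245,.262):
  for x in (.5,.51,.52):
    for z in(.02,.03,.04,.05): print(y,x,z,((proj([[x,y,z]],Ks,Rs,os_)[0]-[370,130])*6.6).round(0))
cv2.imwrite("pics/c9.png",cv2.resize(ims[170:210,385:435],(800,640)[:2] and (750,600),interpolation=3))
```

```text
0.245 0.5 0.02 [147. 452.]
0.245 0.5 0.03 [150. 432.]
0.245 0.5 0.04 [154. 412.]
0.245 0.5 0.05 [157. 392.]
0.245 0.51 0.02 [167. 464.]
0.245 0.51 0.03 [170. 444.]
0.245 0.51 0.04 [174. 424.]
0.245 0.51 0.05 [177. 404.]
0.245 0.52 0.02 [187. 476.]
0.245 0.52 0.03 [191. 456.]
0.245 0.52 0.04 [194. 436.]
0.245 0.52 0.05 [197. 416.]
0.262 0.5 0.02 [175. 432.]
0.262 0.5 0.03 [178. 413.]
0.262 0.5 0.04 [181. 393.]
0.262 0.5 0.05 [185. 373.]
0.262 0.51 0.02 [195. 444.]
0.262 0.51 0.03 [198. 424.]
0.262 0.51 0.04 [201. 405.]
0.262 0.51 0.05 [205. 385.]
0.262 0.52 0.02 [215. 456.]
0.262 0.52 0.03 [218. 436.]
0.262 0.52 0.04 [222. 417.]
0.262 0.52 0.05 [225. 397.]
```

View pics/c9.png

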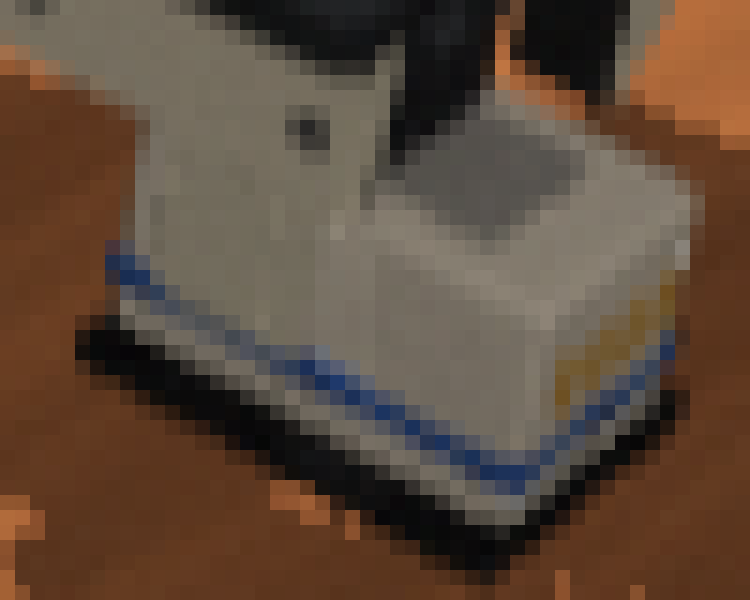

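The near finger's tip is at scene (400,192.7), so z ≈ 0.037 at reported z ≈ 0.010. That makes the real tips about 28 mm above the reported TCP. I'll lower 8 mm more and grip.

```bash
python3 -m crank '{"claw":[1,1,1,0.5,0.3,0.2,0.2,0.2],"delta_pos":[[0,0,0.15],[0,0,0.3],[0,0,0.3],[0,0,0.3],[0,0,0.3],[0,0,0.3],[0,0,0.3],[0,0,0.3]],"roll":[0,0,0,0,0,0,0,0]}' 40
python3 -m crank '{"claw":[0.2,0.2,0.2,0.2,0.2,0.2,0.2,0.2],"delta_pos":[[0,0,0],[0,0,0],[0,0,0],[0,0,0],[0,0,0],[0,0,0],[0,0,0],[0,0,0]],"roll":[0,0,0,0,0,0,0,0]}' 40
python3 - <<'E'
from h import *
info();cv2.imwrite("pics/w9.png",cam("wrist")[0])
ims=cam("scene")[0]
cv2.imwrite("pics/c10.png",cv2.resize(ims[130:220,370:470],(660,594),interpolation=3))
E
```

```text
time: 8.48
tool_pos: [0.5108, 0.308, 0.0027]
tool_rot: [-3.142, -0.0, 0.057]
contact_force: [-0.1, -0.6, 0.3]
opening: 0.0632
time: 9.15
tool_pos: [0.5108, 0.308, 0.0026]
tool_rot: [-3.142, -0.0, 0.057]
contact_force: [0.7, 1.3, 1.1]
opening: 0.0496
t 9.15 pos [0.5108 0.308  0.0026] rot [-3.1416e+00 -1.0000e-04  5.7300e-02] F [0.67 1.33 1.15] open 0.0496
```

View pics/c10.png

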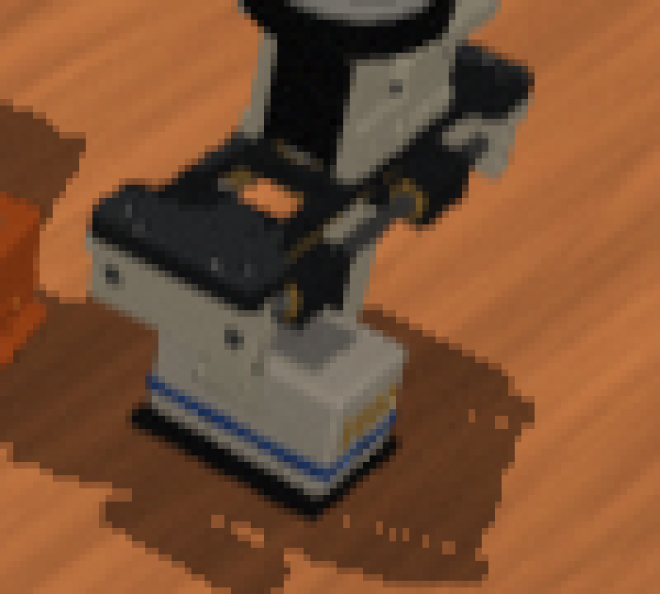

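View pics/w9.png

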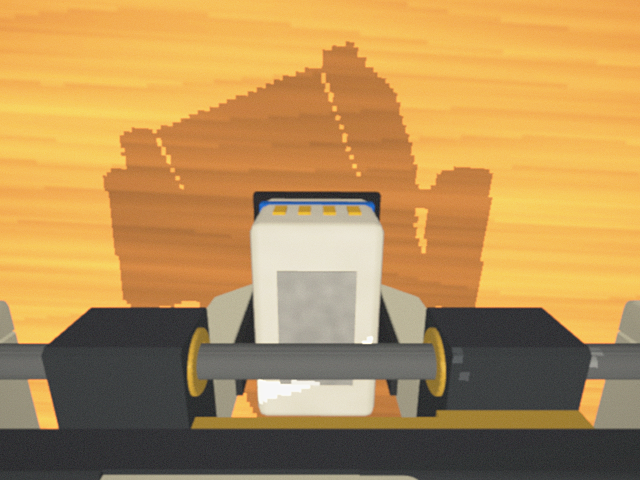

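The pack is gripped at 49.6 mm opening, so tool z 0.0026 corresponds to the pack's underside on the bench. Now I'll lift.

```bash
python3 -m crank '{"claw":[0.2,0.2,0.2,0.2,0.2,0.2,0.2,0.2],"delta_pos":[[0,0,-0.2],[0,0,-0.5],[0,0,-0.9],[0,0,-1.4],[0,0,-1.9],[0,0,-2.3],[0,0,-2.5],[0,0,-2.5]],"roll":[0,0,0,0,0,0,0,0]}' 40
python3 - <<'E'
from h import *
u=np.array([np.cos(.139),np.sin(.139)]);O=np.array([.602,.0037])
t=O-.0791*u; go([*t,.0646],.139)
E
```

```text
time: 9.92
tool_pos: [0.5116, 0.3083, 0.0668]
tool_rot: [-3.141, -0.003, 0.057]
contact_force: [-0.8, 0.3, -2.4]
opening: 0.0498
units [-0.24 12.63  0.09] roll -0.78 t 9.92 pos [0.5116 0.3083 0.0668] rot [-3.1407e+00 -2.7000e-03  5.7400e-02] F [-0.8   0.28 -2.42]
```

```bash
python3 -m crank '{"claw":[0.2,0.2,0.2,0.2,0.2,0.2,0.2,0.2],"delta_pos":[[0,0.4,0],[0,1.2,0],[0,2.4,0],[0,3.7,0],[-0.1,5,0],[-0.1,6.3,0],[-0.1,7.6,0],[-0.1,8.9,0]],"roll":[0,-0.1,-0.2,-0.3,-0.4,-0.5,-0.6,-0.7]}' 40
python3 -m crank '{"claw":[0.2,0.2,0.2,0.2,0.2,0.2,0.2,0.2],"delta_pos":[[0,1.3,0],[-0.1,2.4,0],[-0.1,3.1,0],[-0.1,3.5,0],[-0.1,3.5,0],[-0.1,3.5,0],[-0.1,3.5,0],[-0.1,3.5,0]],"roll":[0,0,0,0,0,0,0,0]}' 40
python3 - <<'E'
from h import *
[robot.read_camera("top") for i in range(2)]
u=np.array([np.cos(.139),np.sin(.139)]);O=np.array([.602,.0037])
t=O-.0791*u; go([*t,.0646],.139)
cv2.imwrite("pics/w10.png",cam("wrist")[0])
E
```

```text
time: 10.58
tool_pos: [0.5199, 0.0835, 0.0643]
tool_rot: [3.141, 0.002, 0.131]
contact_force: [1.6, -0.7, -2.3]
opening: 0.0495
time: 11.25
tool_pos: [0.5296, -0.0002, 0.0649]
tool_rot: [-3.141, 0.0, 0.132]
contact_force: [-0.1, -0.1, -2.9]
opening: 0.0499
units [-0.28  0.24  0.02] roll -0.06 t 11.35 pos [ 5.298e-01 -3.000e-04  6.500e-02] rot [-3.1415e+00  1.0000e-04  1.3230e-01] F [-0.28 -0.18 -3.18]
```

View pics/w10.png

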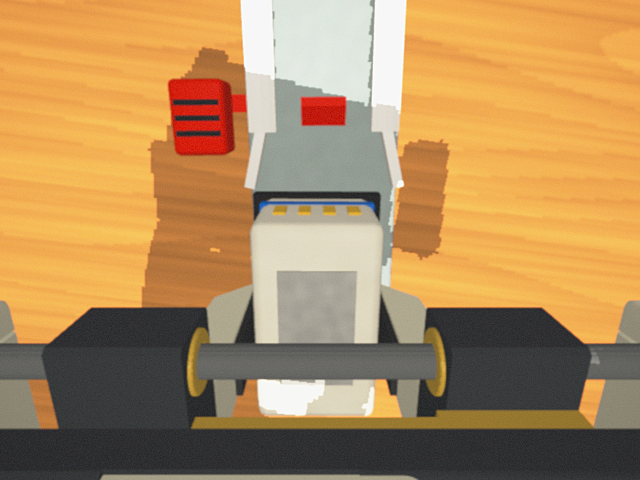

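Run:
```python
import cv2,numpy as np
t=cv2.imread("pics/w10.png")
cv2.imwrite("pics/c11.png",cv2.resize(t[0:220,160:420],(780,660)[:2] and (709,600),interpolation=3))
```

```text
(no output)
```

View pics/c11.png

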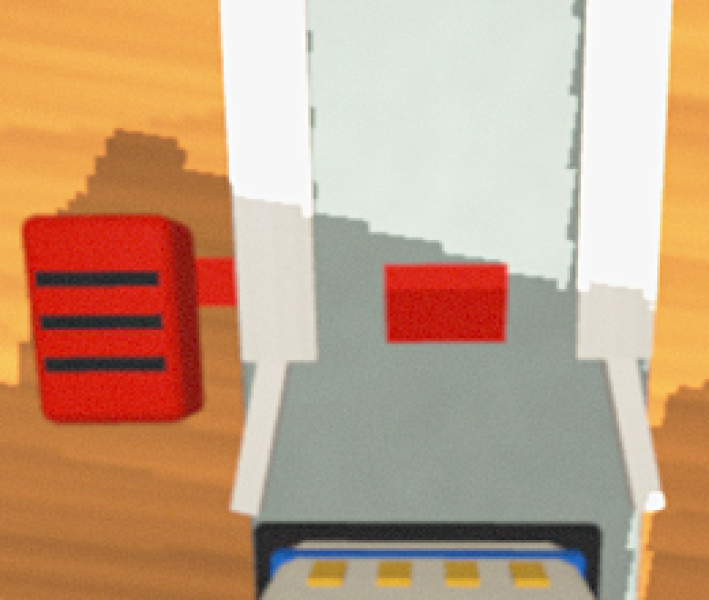

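Run:
```python
from h import *
im,K,R,o=cam("wrist");st=robot.observe();info()
C=lambda a:np.array(a,float)/2.727+[160,0]
r=lambda a,z:ray(C(a),K,R,o,z)[:,:2]
L=r([[303,0],[316,358]],.024);Q=r([[585,0],[578,357]],.024);m=(L+Q)/2;v=m[0]-m[1]
print("lips mouth",m[1].round(4),"yaw",np.arctan2(v[1],v[0]).round(4),"w",np.linalg.norm(L-Q,axis=1))
y=.139;u=np.array([np.cos(y),np.sin(y)]);w=np.array([-u[1],u[0]]);O=np.array([.602,.0037])
for n,a,z in(("mouth",[[316,358],[578,357]],.024),("lipfar",[[303,0],[585,0]],.024),("tooth far",[[384,264],[507,264]],.017),("tooth near",[[388,342],[503,342]],.012),("pad",[[24,217],[165,215],[43,422],[180,420]],.034),("flange",[[256,523],[600,523]],.0655)):
    q=r(a,z).mean(0)-O;print(n,(q@u).round(4),(q@w).round(4))
f=r([[256,523],[600,523]],.0655);print(np.linalg.norm(f[0]-f[1]),np.arctan2(-(f[0]-f[1])[0],(f[0]-f[1])[1]))
q=st["tool_pos"][:2]-O;print("tool",q@u,q@w)
```

```text
t 11.45 pos [ 0.5299 -0.0006  0.0651] rot [ 3.1415 -0.      0.1319] F [-0.31 -0.1  -3.49] open 0.0496
lips mouth [0.6012 0.0038] yaw 0.148 w [0.05347554 0.05440789]
mouth -0.0008 0.0002
lipfar 0.0646 0.0008
tooth far 0.0178 0.0004
tooth near 0.002 0.0003
pad 0.0068 0.0681
flange -0.0278 0.0043
0.061364044606174256 0.13365671040659696
tool -0.07201297120733108 0.005697830095609644
```

```bash
cat >> h.py <<'E'
Y=.140;O=np.array([.6017,.0038]);U=np.array([np.cos(Y),np.sin(Y)]);W=np.array([-U[1],U[0]])
def dock():
    st=robot.observe();q=st["tool_pos"][:2]-O
    print("dock x %.4f y %.4f z %.4f yaw %.4f"%(q@U,q@W,st["tool_pos"][2],st["tool_rot"][2]),"F dock x %.2f y %.2f z %.2f"%(st["contact_force"][:2]@U,st["contact_force"][:2]@W,st["contact_force"][2]),"open %.4f t %.2f"%(st["opening"],st["time"]))
def dgo(x,y,z,yaw=Y): go([*(O+x*U+y*W),z],yaw)
E
python3 -c "
from h import *
dgo(-.079,.0008,.0196);dock()"
```

```text
units [-0.29  0.2   1.82] roll -0.08 t 11.45 pos [ 0.5299 -0.0006  0.0651] rot [ 3.1415 -0.      0.1319] F [-0.31 -0.1  -3.49]
dock x -0.0717 y 0.0056 z 0.0651 yaw 0.1319 F dock x -0.32 y -0.05 z -3.49 open 0.0496 t 11.45
```

```bash
python3 -m crank '{"claw":[0.2,0.2,0.2,0.2,0.2,0.2,0.2,0.2],"delta_pos":[[-0.1,0.1,0.2],[-0.3,0.2,0.6],[-0.3,0.2,1.1],[-0.3,0.2,1.5],[-0.3,0.2,1.75],[-0.3,0.2,1.82],[-0.3,0.2,1.82],[-0.3,0.2,1.82]],"roll":[-0.08,-0.08,-0.08,-0.08,-0.08,-0.08,-0.08,-0.08]}' 40
python3 -c "
from h import *
dock();dgo(-.079,.0008,.0146);info()"
```

```text
time: 12.12
tool_pos: [0.5235, -0.0074, 0.0198]
tool_rot: [3.141, -0.0, 0.139]
contact_force: [0.4, 0.3, -1.6]
opening: 0.0495
dock x -0.0790 y -0.0001 z 0.0198 yaw 0.1392 F dock x 0.40 y 0.25 z -1.65 open 0.0495 t 12.12
units [ 0.   -0.04  0.21] roll -0.01 t 12.12 pos [ 0.5235 -0.0074  0.0198] rot [ 3.1414e+00 -4.0000e-04  1.3920e-01] F [ 0.36  0.3  -1.65]
t 12.12 pos [ 0.5235 -0.0074  0.0198] rot [ 3.1414e+00 -4.0000e-04  1.3920e-01] F [ 0.36  0.3  -1.65] open 0.0495
```

```bash
python3 -m crank '{"claw":[0.2,0.2,0.2,0.2,0.2,0.2,0.2,0.2],"delta_pos":[[0,-0.04,0.05],[0,-0.04,0.1],[0,-0.04,0.13],[0,-0.04,0.16],[0,-0.04,0.18],[0,-0.04,0.19],[0,-0.04,0.19],[0,-0.04,0.19]],"roll":[0,0,0,0,0,0,0,0]}' 40
python3 - <<'E'
from h import *
dock();im=cam("scene")[0]
cv2.imwrite("pics/s2.png",cv2.resize(im[210:330,290:440],(750,600),interpolation=3));cv2.imwrite("pics/w12.png",cam("wrist")[0])
E
```

```text
time: 12.78
tool_pos: [0.523, -0.0064, 0.0148]
tool_rot: [3.141, -0.0, 0.139]
contact_force: [0.5, 0.7, -1.5]
opening: 0.0498
dock x -0.0793 y 0.0009 z 0.0148 yaw 0.1390 F dock x 0.62 y 0.59 z -1.54 open 0.0498 t 12.78
```

View pics/s2.png

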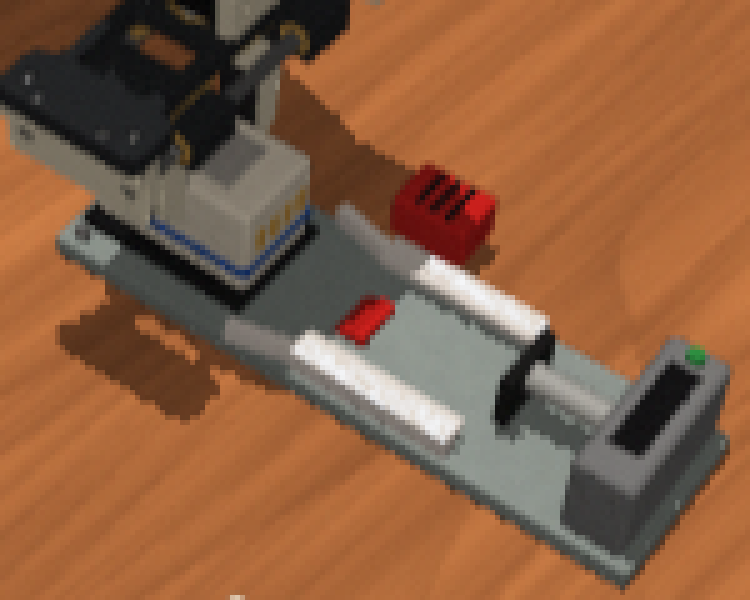

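View pics/w12.png

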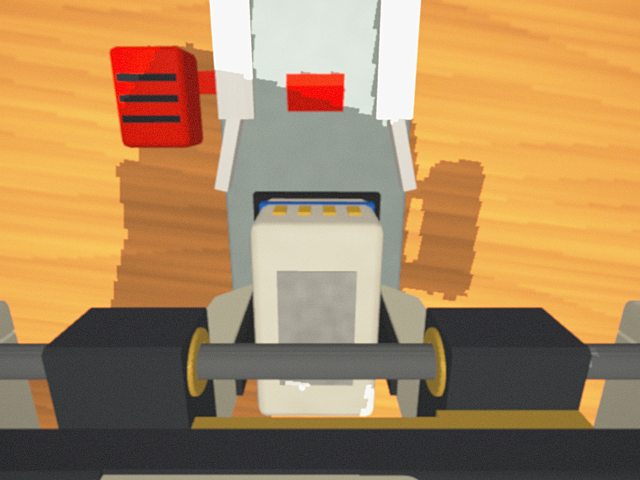

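The pack sits on the plate on the dock's axis. By the wrist view it is about 1 mm right of channel centre (flange centre column 317, lip centre 314.5). I'll shift it left 1 mm and slide in with force checks.

```bash
python3 -m crank '{"claw":[0.2,0.2,0.2,0.2,0.2,0.2,0.2,0.2],"delta_pos":[[0.1,-0.04,0.01],[0.4,-0.04,0.01],[0.8,-0.04,0.01],[1.2,-0.04,0.01],[1.5,-0.04,0.01],[1.7,-0.04,0.01],[1.7,-0.04,0.01],[1.7,-0.04,0.01]],"roll":[0,0,0,0,0,0,0,0]}' 40
python3 - <<'E'
from h import *
dock();cv2.imwrite("pics/w13.png",cam("wrist")[0])
E
```

```text
time: 13.55
tool_pos: [0.5656, 0.0006, 0.0147]
tool_rot: [3.141, -0.001, 0.139]
contact_force: [0.5, 0.0, 0.4]
opening: 0.0496
dock x -0.0362 y 0.0019 z 0.0147 yaw 0.1391 F dock x 0.54 y -0.04 z 0.42 open 0.0496 t 13.55
```

View pics/w13.png

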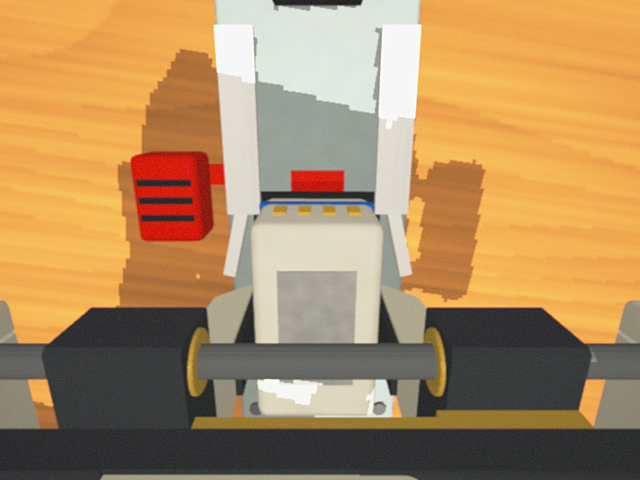

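```bash
python3 -m crank '{"claw":[0.2,0.2,0.2,0.2,0.2,0.2,0.2,0.2],"delta_pos":[[0.2,0,0],[0.5,0,0],[0.9,0,0],[1.3,0,0],[1.7,0,0],[2.1,0,0],[2.4,0,0],[2.6,0,0]],"roll":[0,0,0,0,0,0,0,0]}' 40
python3 - <<'E'
from h import *
dock()
cv2.imwrite("pics/w14.png",cam("wrist")[0])
E
```

```text
time: 14.27
tool_pos: [0.6298, 0.0096, 0.0146]
tool_rot: [3.141, 0.0, 0.139]
contact_force: [-2.0, -0.5, 4.9]
opening: 0.0498
dock x 0.0286 y 0.0018 z 0.0146 yaw 0.1391 F dock x -2.09 y -0.23 z 4.93 open 0.0498 t 14.27
```

View pics/w14.png

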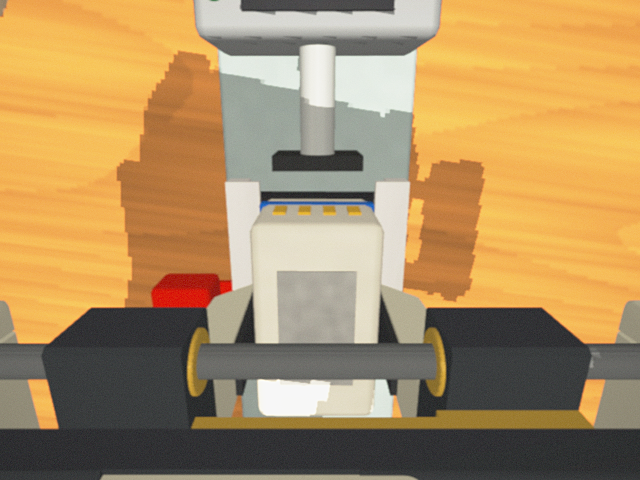

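```bash
python3 -m crank '{"claw":[0.2,0.2,0.2,0.2,0.2,0.2,0.2,0.2],"delta_pos":[[0.15,0,0],[0.3,0,0],[0.45,0,0],[0.6,0,0],[0.75,0,0],[0.88,0,0],[0.92,0,0],[0.92,0,0]],"roll":[0,0,0,0,0,0,0,0]}' 40
python3 -c "
from h import *
dock()"
python3 -m crank '{"claw":[0.2,0.2,0.2,0.2,0.2,0.2,0.2,0.2],"delta_pos":[[0.05,0,0],[0.1,0,0],[0.15,0,0],[0.2,0,0],[0.24,0,0],[0.28,0,0],[0.28,0,0],[0.28,0,0]],"roll":[0,0,0,0,0,0,0,0]}' 40
python3 - <<'E'
from h import *
dock()
cv2.imwrite("pics/w15.png",cam("wrist")[0])
E
```

```text
time: 14.98
tool_pos: [0.6494, 0.0123, 0.0148]
tool_rot: [-3.141, 0.006, 0.139]
contact_force: [-13.6, -2.3, 10.6]
opening: 0.0494
dock x 0.0484 y 0.0018 z 0.0148 yaw 0.1394 F dock x -13.77 y -0.42 z 10.57 open 0.0494 t 14.98
time: 15.65
tool_pos: [0.6557, 0.0132, 0.0149]
tool_rot: [-3.141, 0.007, 0.139]
contact_force: [-15.6, -2.2, 11.9]
opening: 0.0495
dock x 0.0548 y 0.0018 z 0.0149 yaw 0.1394 F dock x -15.79 y 0.01 z 11.94 open 0.0495 t 15.65
```

View pics/w15.png

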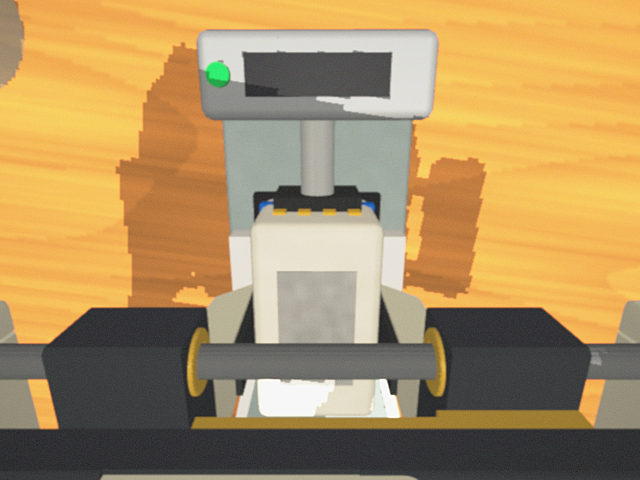

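The pack is in contact with the ejector at about 16 N, with some 9 mm left to go. I'll continue in small steps.

```bash
python3 -m crank '{"claw":[0.2,0.2,0.2,0.2,0.2,0.2,0.2,0.2],"delta_pos":[[0.03,0,0],[0.06,0,0],[0.1,0,0],[0.13,0,0],[0.16,0,0],[0.18,0,0],[0.2,0,0],[0.2,0,0]],"roll":[0,0,0,0,0,0,0,0]}' 40
python3 -c "
from h import *
dock();print(cam('top')[1][0,0])"
```

```text
time: 16.37
tool_pos: [0.6605, 0.0138, 0.0149]
tool_rot: [-3.141, 0.008, 0.139]
contact_force: [-16.9, -2.0, 13.1]
opening: 0.0499
dock x 0.0596 y 0.0017 z 0.0149 yaw 0.1394 F dock x -17.00 y 0.41 z 13.07 open 0.0499 t 16.37
561.8856920364692
```

```bash
python3 -m crank '{"claw":[0.2,0.2,0.2,0.2,0.2,0.2,0.2,0.2],"delta_pos":[[0.02,0,0],[0.04,0,0],[0.06,0,0],[0.08,0,0],[0.08,0,0],[0.08,0,0],[0.08,0,0],[0.08,0,0]],"roll":[0,0,0,0,0,0,0,0]}' 40
python3 -c "
from h import *
dock()"
python3 -m crank '{"claw":[0.2,0.2,0.2,0.2,0.2,0.2,0.2,0.2],"delta_pos":[[0.02,0,0],[0.04,0,0],[0.04,0,0],[0.04,0,0],[0.04,0,0],[0.04,0,0],[0.04,0,0],[0.04,0,0]],"roll":[0,0,0,0,0,0,0,0]}' 40
python3 -c "
from h import *
dock();cv2.imwrite('pics/w16.png',cam('wrist')[0])"
```

```text
time: 17.08
tool_pos: [0.6624, 0.0141, 0.0149]
tool_rot: [-3.141, 0.008, 0.139]
contact_force: [-16.1, -2.6, 12.9]
opening: 0.0495
dock x 0.0615 y 0.0018 z 0.0149 yaw 0.1394 F dock x -16.34 y -0.36 z 12.89 open 0.0495 t 17.08
time: 17.75
tool_pos: [0.6633, 0.0143, 0.0149]
tool_rot: [-3.141, 0.008, 0.139]
contact_force: [-16.4, -3.1, 13.1]
opening: 0.0501
dock x 0.0624 y 0.0018 z 0.0149 yaw 0.1394 F dock x -16.72 y -0.80 z 13.12 open 0.0501 t 17.75
```

View pics/w16.png

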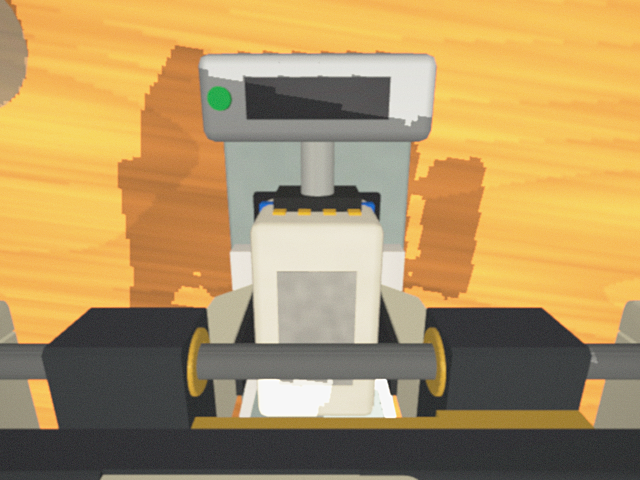

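```bash
python3 -m crank '{"claw":[0.2,0.2,0.2,0.2,0.2,0.2,0.2,0.2],"delta_pos":[[0.02,0,0],[0.04,0,0],[0.04,0,0],[0.04,0,0],[0.04,0,0],[0.04,0,0],[0.04,0,0],[0.04,0,0]],"roll":[0,0,0,0,0,0,0,0]}' 40
python3 -c "
from h import *
dock()"
python3 -m crank '{"claw":[0.2,0.2,0.2,0.2,0.2,0.2,0.2,0.2],"delta_pos":[[0.02,0,0],[0.04,0,0],[0.04,0,0],[0.04,0,0],[0.04,0,0],[0.04,0,0],[0.04,0,0],[0.04,0,0]],"roll":[0,0,0,0,0,0,0,0]}' 40
python3 -c "
from h import *
dock()"
```

```text
time: 18.47
tool_pos: [0.6642, 0.0144, 0.015]
tool_rot: [-3.141, 0.008, 0.139]
contact_force: [-17.3, -2.9, 13.4]
opening: 0.0496
dock x 0.0634 y 0.0018 z 0.0150 yaw 0.1394 F dock x -17.54 y -0.45 z 13.37 open 0.0496 t 18.47
time: 19.13
tool_pos: [0.6652, 0.0145, 0.0148]
tool_rot: [-3.141, 0.008, 0.139]
contact_force: [-16.4, -2.8, 12.2]
opening: 0.0498
dock x 0.0644 y 0.0018 z 0.0148 yaw 0.1395 F dock x -16.60 y -0.49 z 12.19 open 0.0498 t 19.13
```

```bash
python3 -m crank '{"claw":[0.2,0.2,0.2,0.2,0.2,0.2,0.2,0.2],"delta_pos":[[0.02,0,0],[0.04,0,0],[0.04,0,0],[0.04,0,0],[0.04,0,0],[0.04,0,0],[0.04,0,0],[0.04,0,0]],"roll":[0,0,0,0,0,0,0,0]}' 40
python3 -c "
from h import *
dock();im=cam('scene')[0]
cv2.imwrite('pics/s3.png',cv2.resize(im[210:330,290:440],(750,600),interpolation=3));cv2.imwrite('pics/w17.png',cam('wrist')[0])"
```

```text
time: 19.8
tool_pos: [0.6662, 0.0147, 0.0148]
tool_rot: [-3.141, 0.008, 0.139]
contact_force: [-17.5, -3.1, 12.2]
opening: 0.0494
dock x 0.0654 y 0.0018 z 0.0148 yaw 0.1395 F dock x -17.79 y -0.60 z 12.20 open 0.0494 t 19.80
```

View pics/s3.png

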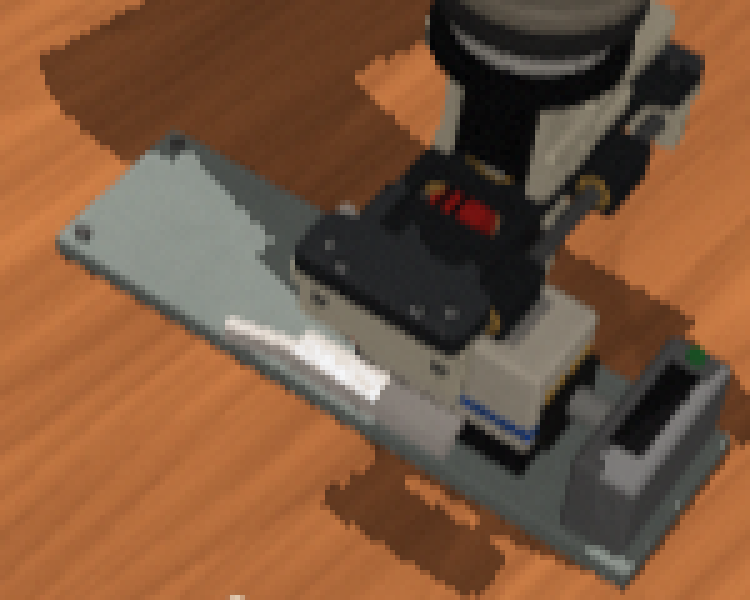

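View pics/w17.png

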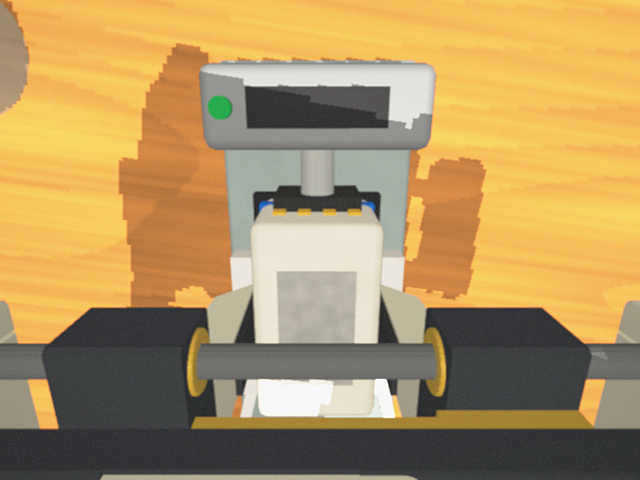

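```bash
python3 -m crank '{"claw":[0.2,0.2,0.2,0.2,0.2,0.2,0.2,0.2],"delta_pos":[[0.02,0,0],[0.04,0,0],[0.04,0,0],[0.04,0,0],[0.04,0,0],[0.04,0,0],[0.04,0,0],[0.04,0,0]],"roll":[0,0,0,0,0,0,0,0]}' 40
python3 -c "
from h import *
dock()"
```

```text
time: 20.57
tool_pos: [0.6672, 0.0148, 0.0148]
tool_rot: [-3.141, 0.008, 0.139]
contact_force: [-16.8, -2.0, 13.3]
opening: 0.0496
dock x 0.0664 y 0.0018 z 0.0148 yaw 0.1394 F dock x -16.86 y 0.40 z 13.34 open 0.0496 t 20.57
```

```bash
python3 -m crank '{"claw":[0.2,0.2,0.2,0.2,0.2,0.2,0.2,0.2],"delta_pos":[[0.02,0,0],[0.04,0,0],[0.04,0,0],[0.04,0,0],[0.04,0,0],[0.04,0,0],[0.04,0,0],[0.04,0,0]],"roll":[0,0,0,0,0,0,0,0]}' 40
python3 -c "
from h import *
dock()"
```

```text
time: 21.23
tool_pos: [0.6681, 0.0149, 0.0148]
tool_rot: [-3.141, 0.008, 0.139]
contact_force: [-17.1, -2.6, 13.9]
opening: 0.0501
dock x 0.0673 y 0.0018 z 0.0148 yaw 0.1394 F dock x -17.34 y -0.18 z 13.91 open 0.0501 t 21.23
```

There's no click yet at pack x ≈ 66 mm. The allowed range goes to 67 and the force is steady at 17 N. The 13 N upward comes from a slight nose-down pitch, so I'll ease z up a little and keep inching.

```bash
python3 -m crank '{"claw":[0.2,0.2,0.2,0.2,0.2,0.2,0.2,0.2],"delta_pos":[[0,0,-0.01],[0,0,-0.02],[0,0,-0.03],[0,0,-0.03],[0.02,0,-0.03],[0.04,0,-0.03],[0.04,0,-0.03],[0.04,0,-0.03]],"roll":[0,0,0,0,0,0,0,0]}' 40
python3 - <<'E'
from h import *
dock()
im=cam("top")[0];cv2.imwrite("pics/t3.png",cv2.resize(im[130:270,250:380],(557,600),interpolation=3))
cv2.imwrite('pics/w18.png',cam('wrist')[0])
E
```

```text
time: 21.9
tool_pos: [0.669, 0.0151, 0.0149]
tool_rot: [-3.141, 0.009, 0.139]
contact_force: [-16.2, -2.1, 9.8]
opening: 0.0494
dock x 0.0682 y 0.0018 z 0.0149 yaw 0.1394 F dock x -16.34 y 0.13 z 9.76 open 0.0494 t 21.90
```

View pics/t3.png

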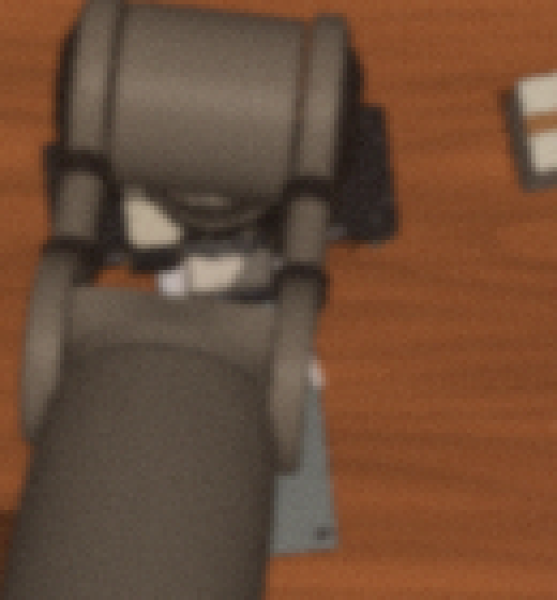

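View pics/w18.png

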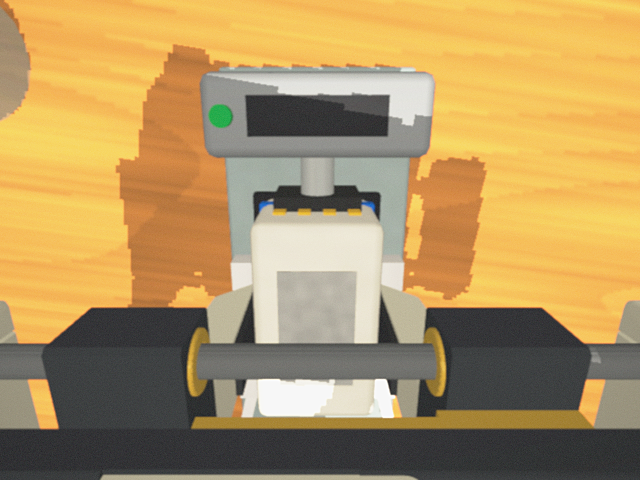

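Run:
```python
from h import *
# poses: w2 saved; w14 reconstruct from reported pose
d=np.load("w2.npz");A=(d["K"],d["R"],d["o"])
c=robot.read_camera("wrist");st=robot.observe()
def Rm(r,p,y):
    f=lambda a,i:cv2.Rodrigues(np.eye(3)[i]*a)[0]
    return f(y,2)@f(p,1)@f(r,0)
T=np.eye(4);T[:3,:3]=Rm(3.141,0,.1391);T[:3,3]=[.6298,.0096,.0146]
M=T@c["hand_eye"];B=(A[0],M[:3,:3],M[:3,3])
for n,a,b in(("ej low front",(344,85.5),(317,170.5)),("ej top back",(344,77),(317,152))):
    for z in(.012,.016,.02,.03,.04,.05):
        q=[(ray([p],*C,z)[0,:2]-O)@U for p,C in((a,A),(b,B))];print(n,z,np.round(q,4))
T[:3,:3]=Rm(*st["tool_rot"]);T[:3,3]=st["tool_pos"];M=T@c["hand_eye"];C=(A[0],M[:3,:3],M[:3,3])
for n,p in(("fl front",(317,193)),("ej low/front top edge",(317,211)),("ej back top",(317,187))):
    for z in(.015,.035,.045,.055): print(n,z,((ray([p],*C,z)[0,:2]-O)@U).round(4))
im=c["color"];cv2.imwrite("pics/c18.png",cv2.resize(im[140:260,230:400],(800,565),interpolation=3))
im=cv2.imread("pics/w14.png");cv2.imwrite("pics/c14.png",cv2.resize(im[100:220,230:400],(800,565),interpolation=3))
dock()
```

```text
ej low front 0.012 [0.0875 0.0828]
ej low front 0.016 [0.0872 0.0833]
ej low front 0.02 [0.0869 0.0839]
ej low front 0.03 [0.0863 0.0852]
ej low front 0.04 [0.0857 0.0865]
ej low front 0.05 [0.085  0.0878]
ej top back 0.012 [0.0957 0.0916]
ej top back 0.016 [0.0954 0.092 ]
ej top back 0.02 [0.0951 0.0923]
ej top back 0.03 [0.0942 0.0932]
ej top back 0.04 [0.0934 0.094 ]
ej top back 0.05 [0.0926 0.0949]
fl front 0.015 0.1118
fl front 0.035 0.1158
fl front 0.045 0.1178
fl front 0.055 0.1198
ej low/front top edge 0.015 0.1028
ej low/front top edge 0.035 0.1078
ej low/front top edge 0.045 0.1102
ej low/front top edge 0.055 0.1127
ej back top 0.015 0.1148
ej back top 0.035 0.1184
ej back top 0.045 0.1203
ej back top 0.055 0.1221
dock x 0.0682 y 0.0018 z 0.0149 yaw 0.1394 F dock x -16.10 y -0.88 z 9.22 open 0.0495 t 22.05
```

View pics/c18.png

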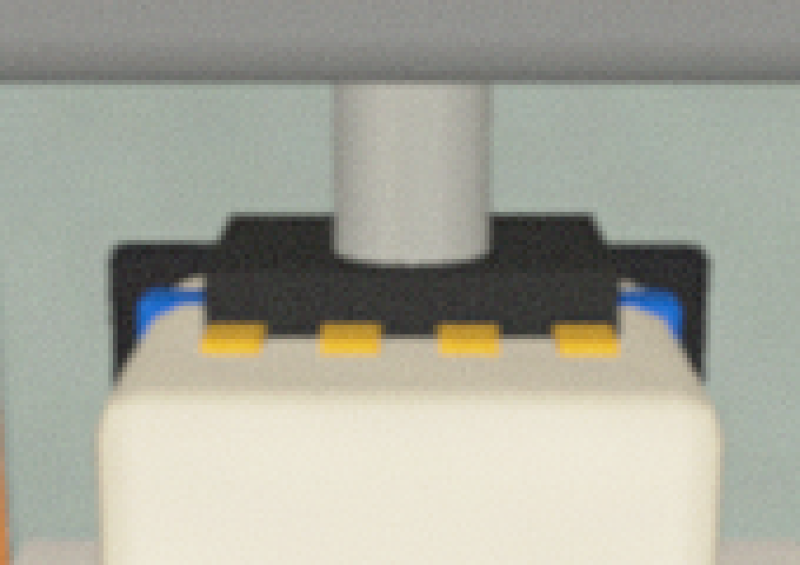

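View pics/c14.png

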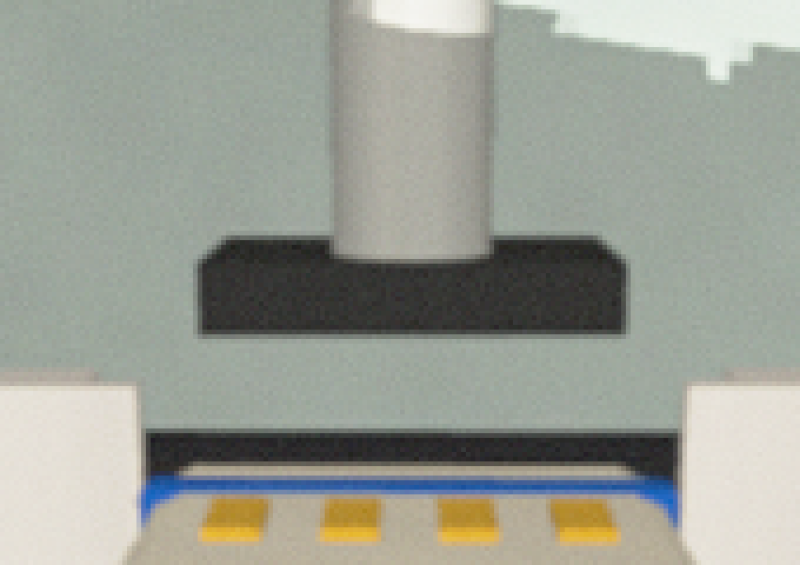

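The ejector's front edge, now and when free, gives a travel of roughly 22–23 mm, so the tooth may already be up. A gentle backward nudge will tell: if the tooth holds, the force will reverse.

```bash
python3 -m crank '{"claw":[0.2,0.2,0.2,0.2,0.2,0.2,0.2,0.2],"delta_pos":[[-0.03,0,0],[-0.06,0,0],[-0.1,0,0],[-0.1,0,0],[-0.1,0,0],[-0.1,0,0],[-0.1,0,0],[-0.1,0,0]],"roll":[0,0,0,0,0,0,0,0]}' 40
python3 -c "
from h import *
dock()"
```

```text
time: 22.72
tool_pos: [0.6688, 0.015, 0.0147]
tool_rot: [-3.142, 0.004, 0.139]
contact_force: [-7.1, -1.0, 3.0]
opening: 0.0498
dock x 0.0680 y 0.0017 z 0.0147 yaw 0.1394 F dock x -7.17 y -0.01 z 3.00 open 0.0498 t 22.72
```

```bash
python3 -m crank '{"claw":[0.2,0.2,0.2,0.2,0.2,0.2,0.2,0.2],"delta_pos":[[-0.03,0,0],[-0.06,0,0],[-0.08,0,0],[-0.08,0,0],[-0.08,0,0],[-0.08,0,0],[-0.08,0,0],[-0.08,0,0]],"roll":[0,0,0,0,0,0,0,0]}' 40
python3 -c "
from h import *
dock()"
```

```text
time: 23.38
tool_pos: [0.6673, 0.0148, 0.0146]
tool_rot: [-3.142, 0.003, 0.139]
contact_force: [-5.1, -1.2, 0.8]
opening: 0.0494
dock x 0.0665 y 0.0017 z 0.0146 yaw 0.1393 F dock x -5.16 y -0.45 z 0.77 open 0.0494 t 23.38
```

```bash
python3 -m crank '{"claw":[0.2,0.2,0.2,0.2,0.2,0.2,0.2,0.2],"delta_pos":[[-0.03,0,0],[-0.06,0,0],[-0.08,0,0],[-0.08,0,0],[-0.08,0,0],[-0.08,0,0],[-0.08,0,0],[-0.08,0,0]],"roll":[0,0,0,0,0,0,0,0]}' 40
python3 -c "
from h import *
dock()"
```

```text
time: 24.05
tool_pos: [0.6654, 0.0146, 0.0146]
tool_rot: [-3.142, 0.003, 0.139]
contact_force: [-5.7, -0.5, 1.1]
opening: 0.0497
dock x 0.0646 y 0.0018 z 0.0146 yaw 0.1393 F dock x -5.69 y 0.32 z 1.11 open 0.0497 t 24.05
```

It's not latched, since it follows me back freely. Home is therefore further in, so I'll push past 68 mm in small steps.

```bash
python3 -m crank '{"claw":[0.2,0.2,0.2,0.2,0.2,0.2,0.2,0.2],"delta_pos":[[0.04,0,0],[0.08,0,0],[0.12,0,0],[0.16,0,0],[0.2,0,0],[0.24,0,0],[0.27,0,0],[0.28,0,0]],"roll":[0,0,0,0,0,0,0,0]}' 40
python3 -c "
from h import *
dock()"
python3 -m crank '{"claw":[0.2,0.2,0.2,0.2,0.2,0.2,0.2,0.2],"delta_pos":[[0.01,0,0],[0.02,0,0],[0.03,0,0],[0.03,0,0],[0.03,0,0],[0.03,0,0],[0.03,0,0],[0.03,0,0]],"roll":[0,0,0,0,0,0,0,0]}' 40
python3 -c "
from h import *
dock()"
```

```text
time: 24.72
tool_pos: [0.669, 0.0151, 0.0149]
tool_rot: [-3.141, 0.01, 0.139]
contact_force: [-18.0, -3.2, 10.7]
opening: 0.0499
dock x 0.0682 y 0.0018 z 0.0149 yaw 0.1394 F dock x -18.30 y -0.62 z 10.69 open 0.0499 t 24.72
time: 25.38
tool_pos: [0.6689, 0.0151, 0.0149]
tool_rot: [-3.141, 0.012, 0.139]
contact_force: [-20.0, -4.3, 11.9]
opening: 0.0498
dock x 0.0681 y 0.0018 z 0.0149 yaw 0.1395 F dock x -20.38 y -1.51 z 11.91 open 0.0498 t 25.38
```

At 68.2 mm the force rises without motion, so this is the stop, or nearly. I'll push a hair more, then retreat further than before for a decisive test.

```bash
python3 -m crank '{"claw":[0.2,0.2,0.2,0.2,0.2,0.2,0.2,0.2],"delta_pos":[[0.01,0,-0.01],[0.02,0,-0.02],[0.03,0,-0.02],[0.03,0,-0.02],[0.03,0,-0.02],[0.03,0,-0.02],[0.03,0,-0.02],[0.03,0,-0.02]],"roll":[0,0,0,0,0,0,0,0]}' 40
python3 - <<'E'
from h import *
dock()
im=cam('scene')[0]
cv2.imwrite('pics/s4.png',cv2.resize(im[230:300,350:430],(685,600),interpolation=3));im=cam('wrist')[0];cv2.imwrite("pics/c19.png",cv2.resize(im[140:260,230:400],(800,565),interpolation=3))
E
```

```text
time: 26.05
tool_pos: [0.6689, 0.0151, 0.015]
tool_rot: [-3.141, 0.013, 0.139]
contact_force: [-21.6, -4.9, 11.2]
opening: 0.0498
dock x 0.0681 y 0.0018 z 0.0150 yaw 0.1395 F dock x -22.05 y -1.82 z 11.18 open 0.0498 t 26.05
```

View pics/s4.png

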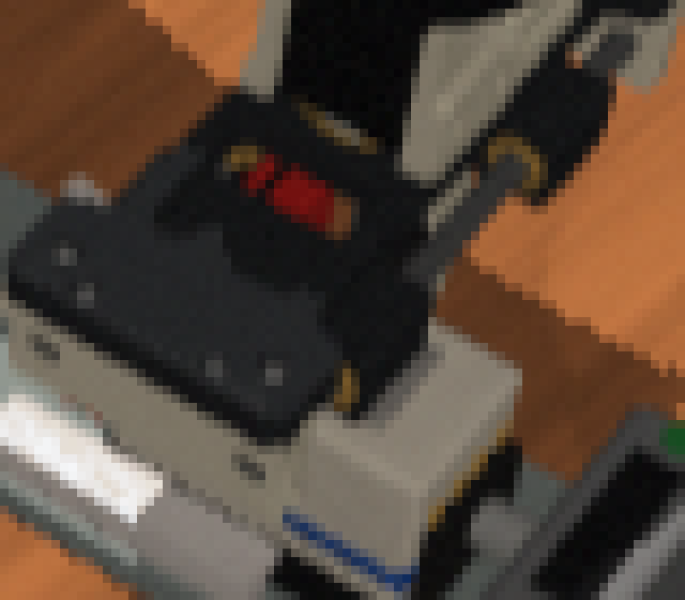

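View pics/c19.png

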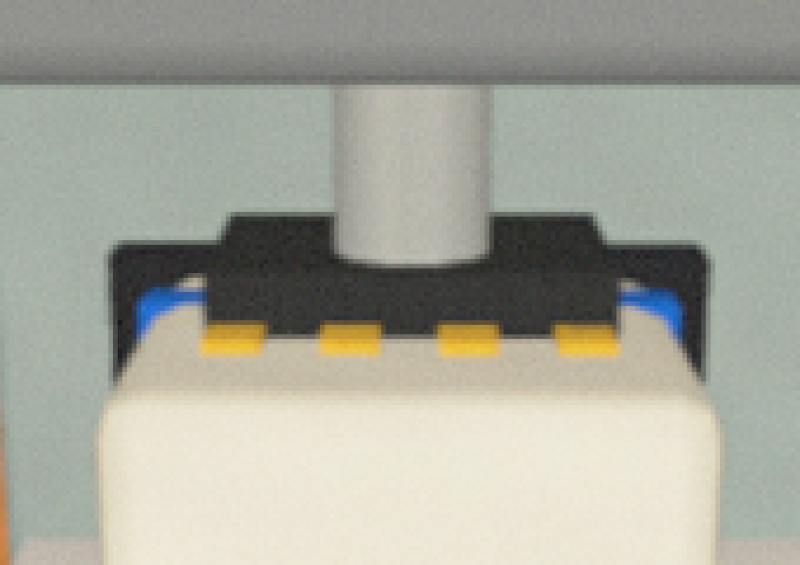

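```bash
python3 -m crank '{"claw":[0.2,0.2,0.2,0.2,0.2,0.2,0.2,0.2],"delta_pos":[[-0.04,0,0],[-0.08,0,0],[-0.12,0,0],[-0.16,0,0],[-0.2,0,0],[-0.24,0,0],[-0.27,0,0],[-0.27,0,0]],"roll":[0,0,0,0,0,0,0,0]}' 40
python3 -c "
from h import *
dock()"
python3 -m crank '{"claw":[0.2,0.2,0.2,0.2,0.2,0.2,0.2,0.2],"delta_pos":[[-0.03,0,0],[-0.06,0,0],[-0.09,0,0],[-0.12,0,0],[-0.12,0,0],[-0.12,0,0],[-0.12,0,0],[-0.12,0,0]],"roll":[0,0,0,0,0,0,0,0]}' 40
python3 -c "
from h import *
dock()"
```

```text
time: 26.82
tool_pos: [0.6665, 0.0147, 0.0147]
tool_rot: [-3.141, 0.004, 0.139]
contact_force: [-6.7, -1.6, -0.1]
opening: 0.0497
dock x 0.0657 y 0.0018 z 0.0147 yaw 0.1392 F dock x -6.84 y -0.67 z -0.09 open 0.0497 t 26.82
time: 27.48
tool_pos: [0.6646, 0.0144, 0.0149]
tool_rot: [-3.141, 0.002, 0.139]
contact_force: [-2.0, -3.1, -8.4]
opening: 0.0499
dock x 0.0638 y 0.0018 z 0.0149 yaw 0.1391 F dock x -2.46 y -2.83 z -8.42 open 0.0499 t 27.48
```

The force changed at 63.8 mm: x backed off to −2.5 N and the motion was resisted. That agrees with the visually predicted home of about 63. I'll lower z slightly and test again.

```bash
python3 -m crank '{"claw":[0.2,0.2,0.2,0.2,0.2,0.2,0.2,0.2],"delta_pos":[[0,0,0.01],[0,0,0.02],[0,0,0.03],[0,0,0.04],[0,0,0.04],[-0.02,0,0.04],[-0.04,0,0.04],[-0.04,0,0.04]],"roll":[0,0,0,0,0,0,0,0]}' 40
python3 -c "
from h import *
dock()"
```

```text
time: 28.15
tool_pos: [0.6647, 0.0145, 0.015]
tool_rot: [3.141, -0.001, 0.139]
contact_force: [-1.7, -1.1, -7.5]
opening: 0.0497
dock x 0.0638 y 0.0018 z 0.0150 yaw 0.1391 F dock x -1.79 y -0.86 z -7.48 open 0.0497 t 28.15
```

```bash
python3 -m crank '{"claw":[0.2,0.2,0.2,0.2,0.2,0.2,0.2,0.2],"delta_pos":[[-0.02,0,0],[-0.04,0,0],[-0.06,0,0],[-0.08,0,0],[-0.08,0,0],[-0.08,0,0],[-0.08,0,0],[-0.08,0,0]],"roll":[0,0,0,0,0,0,0,0]}' 40
python3 -c "
from h import *
dock()"
```

```text
time: 28.82
tool_pos: [0.6643, 0.0144, 0.0155]
tool_rot: [3.141, -0.005, 0.139]
contact_force: [5.5, 1.4, -8.3]
opening: 0.0496
dock x 0.0634 y 0.0018 z 0.0155 yaw 0.1390 F dock x 5.63 y 0.62 z -8.33 open 0.0496 t 28.82
```

The force reversed to +5.6 N with almost no motion, so the tooth holds the pack. I'll ease off and release.

```bash
python3 -m crank '{"claw":[0.2,0.2,0.2,0.2,0.45,0.6,0.7,0.75],"delta_pos":[[0.03,0,0],[0.06,0,0],[0.06,0,0],[0.06,0,0],[0.06,0,0],[0.06,0,0],[0.06,0,0],[0.06,0,0]],"roll":[0,0,0,0,0,0,0,0]}' 20
python3 -m crank '{"claw":[0.75,0.75,0.75,0.75,0.75,0.75,0.75,0.75],"delta_pos":[[0,0,0],[0,0,0],[0,0,0],[0,0,0],[0,0,0],[0,0,0],[0,0,0],[0,0,0]],"roll":[0,0,0,0,0,0,0,0]}' 20
python3 - <<'E'
from h import *
dock();cv2.imwrite("pics/w20.png",cam('wrist')[0])
E
```

```text
time: 29.48
tool_pos: [0.6636, 0.0143, 0.0151]
tool_rot: [3.141, 0.0, 0.139]
contact_force: [-0.1, -0.3, 0.3]
opening: 0.0641
time: 30.15
tool_pos: [0.6637, 0.0143, 0.0148]
tool_rot: [3.142, 0.0, 0.139]
contact_force: [0.8, 0.2, 0.5]
opening: 0.0687
dock x 0.0629 y 0.0018 z 0.0148 yaw 0.1391 F dock x 0.80 y 0.08 z 0.46 open 0.0687 t 30.15
```

View pics/w20.png

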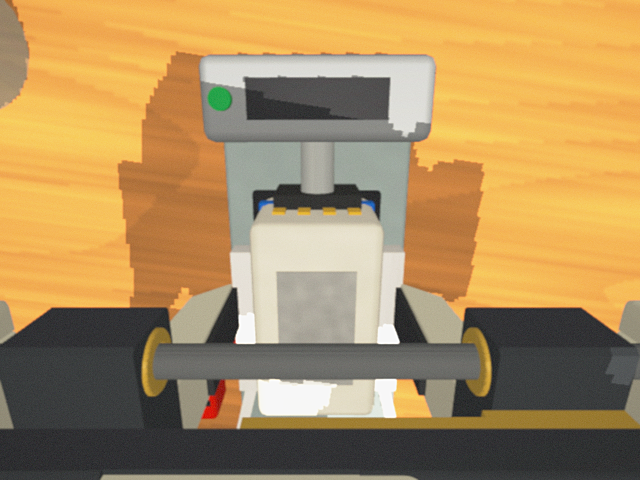

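The pack stays put with the fingers 9 mm clear on each side (pack columns 250–383), so the catch alone holds it. Next I'll rise, then turn the hand about 75° so its body stays clear of the pack while pressing the pad.

```bash
python3 -m crank '{"claw":[0.75,0.75,0.75,0.75,0.75,0.7,0.5,0.2],"delta_pos":[[0,0,-0.3],[0,0,-0.8],[0,0,-1.4],[0,0,-2],[0,0,-2.6],[0,0,-3],[0,0,-3],[0,0,-3]],"roll":[0,0,0,0,0,0,0,0]}' 20
python3 - <<'E'
from h import *
dock();cv2.imwrite("pics/w21.png",cam('wrist')[0]);dgo(.005,.073,.045,Y-1.309)
E
```

```text
time: 30.87
tool_pos: [0.6641, 0.0143, 0.0908]
tool_rot: [3.141, -0.002, 0.139]
contact_force: [-0.2, 0.9, -0.4]
opening: 0.0549
dock x 0.0633 y 0.0017 z 0.0908 yaw 0.1390 F dock x -0.07 y 0.88 z -0.45 open 0.0549 t 30.87
units [-2.31 -2.85  1.79] roll 12.49 t 30.92 pos [0.6635 0.0143 0.0897] rot [3.1415e+00 3.0000e-04 1.3900e-01] F [-1.19  0.77  0.36]
```

View pics/w21.png

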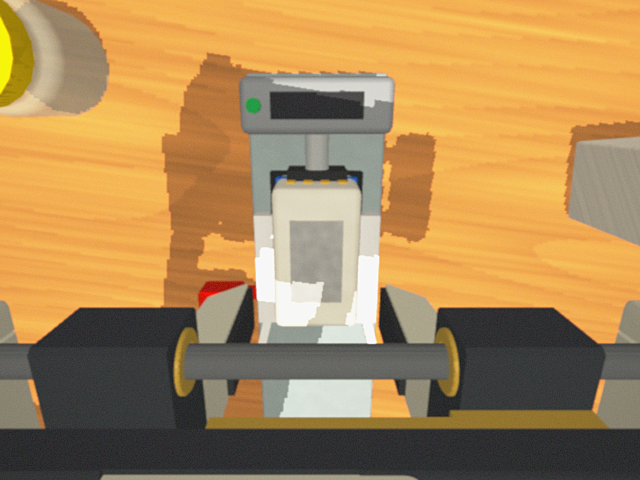

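```bash
python3 -m crank '{"claw":[0,0,0,0,0,0,0,0],"delta_pos":[[-0.3,-0.3,0],[-0.8,-0.9,0],[-1.3,-1.5,0],[-1.8,-2.1,0],[-2.1,-2.6,0],[-2.3,-2.85,0],[-2.3,-2.85,0],[-2.3,-2.85,0]],"roll":[0.8,1.9,3,4.1,5.2,6.3,7.4,8.5]}' 20
python3 -m crank '{"claw":[0,0,0,0,0,0,0,0],"delta_pos":[[0,0,0],[0,0,0],[0,0,0],[0,0,0.4],[0,0,0.8],[0,0,1.2],[0,0,1.5],[0,0,1.5]],"roll":[1.1,2.2,3.3,4,4,4,4,4]}' 20
python3 - <<'E'
from h import *
dock();cv2.imwrite("pics/w22.png",cam('wrist')[0]);dgo(.005,.073,.015,Y-1.309)
im=cam('scene')[0]
cv2.imwrite('pics/s5.png',cv2.resize(im[200:310,310:440],(709,600),interpolation=3))
E
```

```text
time: 31.58
tool_pos: [0.5958, 0.0775, 0.0887]
tool_rot: [3.14, 0.002, -0.756]
contact_force: [-0.4, 0.6, -1.1]
opening: 0.0012
time: 32.25
tool_pos: [0.5952, 0.0769, 0.0496]
tool_rot: [3.137, 0.002, -1.168]
contact_force: [-0.3, -0.4, 0.2]
opening: 0.0005
dock x 0.0038 y 0.0733 z 0.0496 yaw -1.1684 F dock x -0.35 y -0.39 z 0.20 open 0.0005 t 32.25
units [ 0.01 -0.02  1.43] roll 0.0 t 32.3 pos [0.5959 0.0769 0.0507] rot [ 3.1388e+00  1.1000e-03 -1.1688e+00] F [ 0.9  -0.22 -0.16]
```

View pics/w22.png

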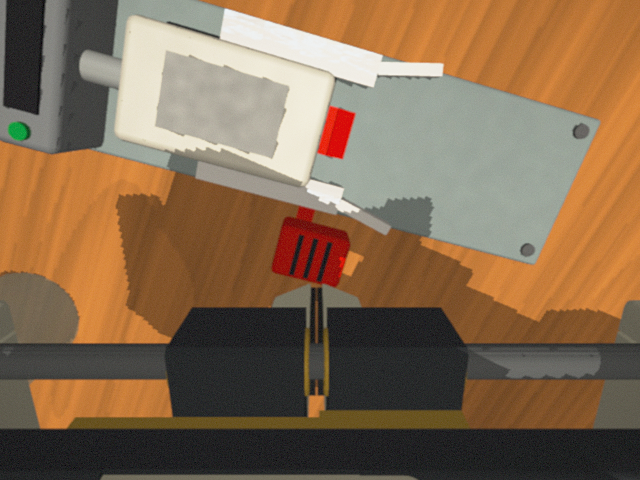

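View pics/s5.png

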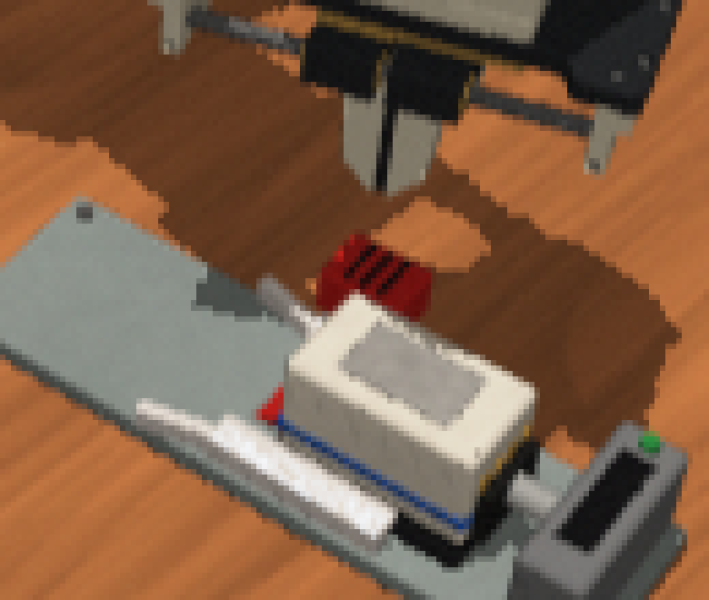

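The red tooth is visibly up behind the flange: (340,132) in the wrist view, (272,405) in the scene crop. The fingertips are over the pad, so I'll descend gently.

```bash
python3 -m crank '{"claw":[0,0,0,0,0,0,0,0],"delta_pos":[[0,0,0.3],[0,0,0.6],[0,0,0.9],[0,0,1.2],[0,0,1.4],[0,0,1.5],[0,0,1.6],[0,0,1.6]],"roll":[0,0,0,0,0,0,0,0]}' 20
python3 -c "
from h import *
dock()"
python3 -m crank '{"claw":[0,0,0,0,0,0,0,0],"delta_pos":[[0,0,0.03],[0,0,0.06],[0,0,0.09],[0,0,0.12],[0,0,0.15],[0,0,0.16],[0,0,0.16],[0,0,0.16]],"roll":[0,0,0,0,0,0,0,0]}' 20
python3 -c "
from h import *
dock()"
```

```text
time: 33.02
tool_pos: [0.5967, 0.0769, 0.0118]
tool_rot: [3.141, 0.0, -1.17]
contact_force: [0.4, -0.1, 0.1]
opening: 0.0005
dock x 0.0053 y 0.0731 z 0.0118 yaw -1.1699 F dock x 0.40 y -0.19 z 0.05 open 0.0005 t 33.02
time: 33.68
tool_pos: [0.5969, 0.0769, 0.0083]
tool_rot: [3.142, -0.0, -1.17]
contact_force: [0.1, -0.7, 0.4]
opening: 0.0007
dock x 0.0055 y 0.0731 z 0.0083 yaw -1.1699 F dock x 0.01 y -0.68 z 0.40 open 0.0007 t 33.68
```

```bash
python3 -m crank '{"claw":[0,0,0,0,0,0,0,0],"delta_pos":[[0,0,0.02],[0,0,0.04],[0,0,0.06],[0,0,0.08],[0,0,0.1],[0,0,0.12],[0,0,0.12],[0,0,0.12]],"roll":[0,0,0,0,0,0,0,0]}' 20
python3 -c "
from h import *
dock()"
python3 -m crank '{"claw":[0,0,0,0,0,0,0,0],"delta_pos":[[0,0,0.02],[0,0,0.04],[0,0,0.06],[0,0,0.08],[0,0,0.08],[0,0,0.08],[0,0,0.08],[0,0,0.08]],"roll":[0,0,0,0,0,0,0,0]}' 20
python3 -c "
from h import *
dock()"
```

```text
time: 34.35
tool_pos: [0.5969, 0.0769, 0.0053]
tool_rot: [3.142, -0.0, -1.17]
contact_force: [-0.5, -0.2, -0.2]
opening: 0.0002
dock x 0.0054 y 0.0731 z 0.0053 yaw -1.1700 F dock x -0.47 y -0.12 z -0.19 open 0.0002 t 34.35
time: 35.02
tool_pos: [0.5969, 0.0769, 0.0033]
tool_rot: [-3.142, -0.0, -1.17]
contact_force: [0.3, 0.7, 0.4]
opening: 0.0007
dock x 0.0055 y 0.0731 z 0.0033 yaw -1.1699 F dock x 0.41 y 0.67 z 0.36 open 0.0007 t 35.02
```

```bash
python3 -m crank '{"claw":[0,0,0,0,0,0,0,0],"delta_pos":[[0,0,0.02],[0,0,0.04],[0,0,0.06],[0,0,0.08],[0,0,0.1],[0,0,0.12],[0,0,0.12],[0,0,0.12]],"roll":[0,0,0,0,0,0,0,0]}' 20
python3 - <<'E'
from h import *
dock();im=cam('scene')[0]
cv2.imwrite('pics/s6.png',cv2.resize(im[200:310,310:440],(709,600),interpolation=3))
E
```

```text
time: 35.68
tool_pos: [0.5969, 0.077, 0.0005]
tool_rot: [-3.142, -0.0, -1.17]
contact_force: [-0.4, 0.6, 2.6]
opening: 0.0002
dock x 0.0055 y 0.0731 z 0.0005 yaw -1.1700 F dock x -0.35 y 0.63 z 2.62 open 0.0002 t 35.68
```

View pics/s6.png

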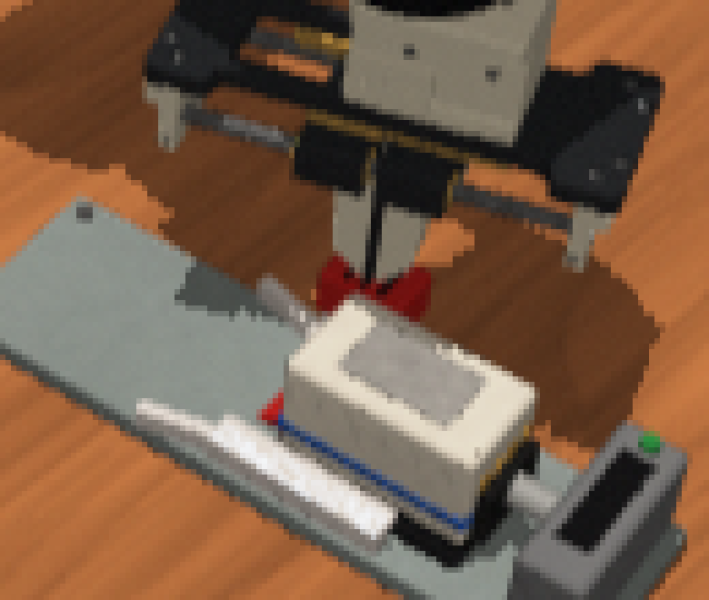

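I have contact with the pad (2.6 N). Now I'll press about 6.5 mm more and hold.

```bash
python3 -m crank '{"claw":[0,0,0,0,0,0,0,0],"delta_pos":[[0,0,0.04],[0,0,0.08],[0,0,0.12],[0,0,0.16],[0,0,0.2],[0,0,0.23],[0,0,0.26],[0,0,0.26]],"roll":[0,0,0,0,0,0,0,0]}' 20
python3 - <<'E'
from h import *
dock();im=cam('scene')[0]
cv2.imwrite('pics/s7.png',cv2.resize(im[200:310,310:440],(709,600),interpolation=3));cv2.imwrite("pics/w23.png",cam('wrist')[0])
E
```

```text
time: 36.4
tool_pos: [0.597, 0.077, -0.0064]
tool_rot: [-3.142, -0.0, -1.17]
contact_force: [-0.4, -0.4, 2.5]
opening: 0.0005
dock x 0.0055 y 0.0731 z -0.0064 yaw -1.1700 F dock x -0.44 y -0.30 z 2.48 open 0.0005 t 36.40
```

View pics/s7.png

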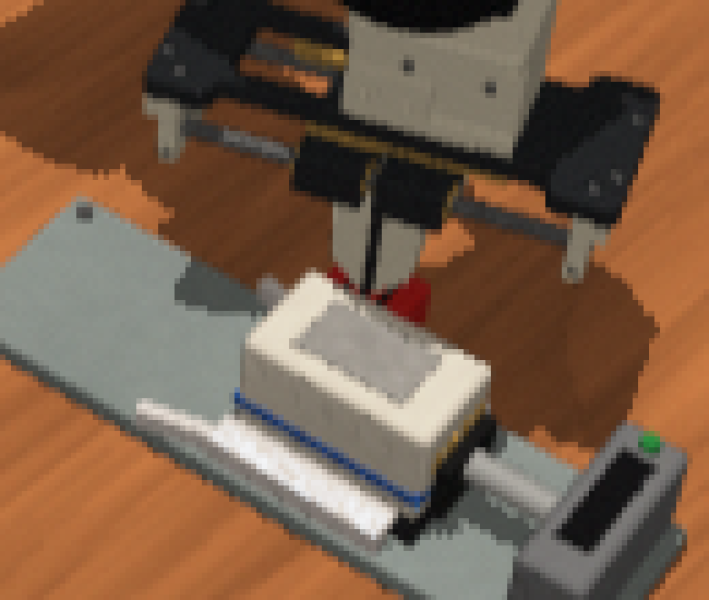

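View pics/w23.png

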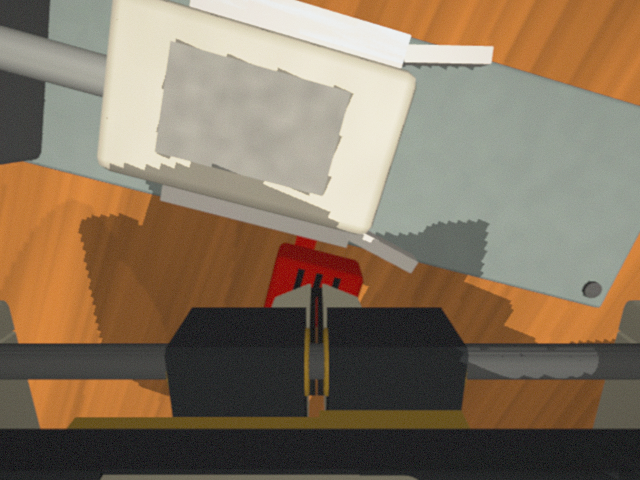

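The pack has sprung back; its rear edge moved about 20 mm and the tooth is covered again. I'll hold briefly, then rise.

```bash
python3 -m crank '{"claw":[0,0,0,0,0,0,0,0],"delta_pos":[[0,0,0],[0,0,0],[0,0,0],[0,0,-0.3],[0,0,-0.9],[0,0,-1.7],[0,0,-2.6],[0,0,-3.4]],"roll":[0,0,0,0,0,0,0,0]}' 20
python3 -m crank '{"claw":[0.6,1,1,1,1,1,1,1],"delta_pos":[[0,0,-0.4],[0,0,-0.7],[0,0,-0.7],[0,0,-0.7],[0,0,-0.7],[0,0,-0.7],[0,0,-0.7],[0,0,-0.7]],"roll":[-1.1,-2.2,-3.3,-4.4,-5.5,-6.6,-7.7,-8.8]}' 20
python3 - <<'E'
from h import *
dock();dgo(.038,.0008,.096)
E
```

```text
time: 37.17
tool_pos: [0.5967, 0.0768, 0.08]
tool_rot: [3.141, -0.0, -1.17]
contact_force: [-0.0, 0.0, -0.4]
opening: 0.0005
time: 37.83
tool_pos: [0.5967, 0.0767, 0.0964]
tool_rot: [3.141, 0.0, -0.243]
contact_force: [0.2, 0.7, -0.4]
opening: 0.0492
dock x 0.0052 y 0.0729 z 0.0964 yaw -0.2428 F dock x 0.27 y 0.64 z -0.38 open 0.0492 t 37.83
units [2.3  2.19 0.02] roll -3.66 t 37.83 pos [0.5967 0.0767 0.0964] rot [ 3.1411e+00  4.0000e-04 -2.4280e-01] F [ 0.18  0.67 -0.38]
```

```bash
python3 -m crank '{"claw":[1,1,1,1,1,1,1,1],"delta_pos":[[0.3,0.3,0],[0.9,0.8,0],[1.5,1.4,0],[2,1.9,0],[2.3,2.19,0],[2.3,2.19,0],[2.3,2.19,0],[2.3,2.19,0]],"roll":[-1,-2,-3,-3.66,-3.66,-3.66,-3.66,-3.66]}' 20
python3 - <<'E'
from h import *
dock();im,K,R,o=cam("wrist"); cv2.imwrite("pics/w24.png",im); np.savez("w24.npz",K=K,R=R,o=o)
E
```

```text
time: 38.5
tool_pos: [0.6386, 0.0105, 0.0962]
tool_rot: [-3.141, 0.001, 0.134]
contact_force: [-0.1, 0.7, -0.4]
opening: 0.0913
dock x 0.0374 y 0.0015 z 0.0962 yaw 0.1337 F dock x -0.02 y 0.69 z -0.43 open 0.0913 t 38.50
```

View pics/w24.png

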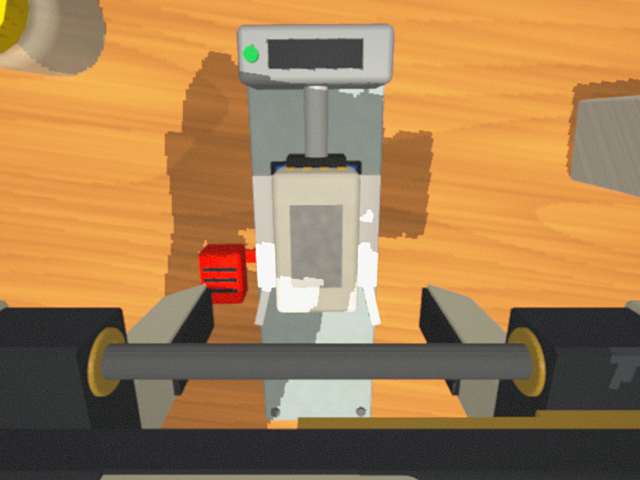

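Run:
```python
from h import *
d=np.load("w24.npz");K,R,o=d["K"],d["R"],d["o"]
q=ray([[273,173],[360,173],[277,311],[356,311]],K,R,o,.068)
c=q.mean(0)[:2]-O;print("pack",c@U,c@W,np.linalg.norm(q[0]-q[1]),np.linalg.norm(q[0]-q[2]))
v=(q[0]+q[1]-q[2]-q[3]);print("yaw",np.arctan2(v[1],v[0]))
dgo(c@U,c@W,.014)
```

```text
pack 0.04453673117897671 0.00038711801454016734 0.048000225264497924 0.08460242100251657
yaw 0.1352365080512401
units [0.28 0.05 3.29] roll -0.05 t 38.55 pos [0.6386 0.0107 0.0963] rot [-3.1413e+00  6.0000e-04  1.3450e-01] F [ 0.68  0.62 -0.74]
```

```bash
python3 -m crank '{"claw":[1,1,1,1,1,1,1,1],"delta_pos":[[0.25,0.04,0.3],[0.25,0.04,0.9],[0.25,0.04,1.6],[0.25,0.04,2.3],[0.25,0.04,2.9],[0.25,0.04,3.2],[0.25,0.04,3.29],[0.25,0.04,3.29]],"roll":[-0.05,-0.05,-0.05,-0.05,-0.05,-0.05,-0.05,-0.05]}' 20
python3 -m crank '{"claw":[0.7,0.5,0.4,0.3,0.2,0.2,0.2,0.2],"delta_pos":[[0,0,0],[0,0,0],[0,0,0],[0,0,0],[0,0,0],[0,0,0],[0,0,0],[0,0,0]],"roll":[0,0,0,0,0,0,0,0]}' 30
python3 - <<'E'
from h import *
dock();im,K,R,o=cam("wrist"); cv2.imwrite("pics/w25.png",im)
E
```

```text
time: 39.22
tool_pos: [0.6454, 0.01, 0.0135]
tool_rot: [-3.141, 0.001, 0.14]
contact_force: [0.2, 0.4, 0.2]
opening: 0.0916
time: 39.88
tool_pos: [0.6455, 0.0097, 0.0142]
tool_rot: [3.142, -0.0, 0.14]
contact_force: [-0.2, 0.8, 1.1]
opening: 0.0501
dock x 0.0442 y -0.0003 z 0.0142 yaw 0.1402 F dock x -0.11 y 0.85 z 1.09 open 0.0501 t 39.88
```

View pics/w25.png

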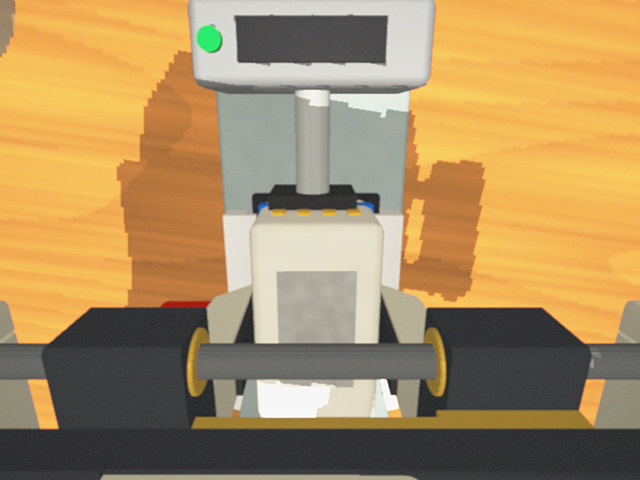

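Gripped again at 50 mm opening. Now I'll draw it straight out along −x, easing 1.5 mm left to stay centred.

```bash
python3 -m crank '{"claw":[0.2,0.2,0.2,0.2,0.2,0.2,0.2,0.2],"delta_pos":[[-0.1,-0.03,0],[-0.3,-0.06,0],[-0.6,-0.06,0],[-0.9,-0.06,0],[-1.2,-0.06,0],[-1.5,-0.06,0],[-1.8,-0.06,0],[-1.9,-0.06,0]],"roll":[0,0,0,0,0,0,0,0]}' 40
python3 -c "
from h import *
dock()"
python3 -m crank '{"claw":[0.2,0.2,0.2,0.2,0.2,0.2,0.2,0.2],"delta_pos":[[-0.2,0,0],[-0.6,0,0],[-1,0,0],[-1.5,0,0],[-2,0,0],[-2.5,0,0],[-2.8,0,0],[-2.9,0,0]],"roll":[0,0,0,0,0,0,0,0]}' 40
python3 - <<'E'
from h import *
dock();cv2.imwrite("pics/w26.png",cam("wrist")[0])
E
```

```text
time: 40.6
tool_pos: [0.597, 0.0043, 0.0142]
tool_rot: [3.142, 0.001, 0.14]
contact_force: [2.4, 0.9, 0.0]
opening: 0.0497
dock x -0.0046 y 0.0011 z 0.0142 yaw 0.1399 F dock x 2.52 y 0.56 z 0.01 open 0.0497 t 40.60
time: 41.27
tool_pos: [0.5254, -0.0058, 0.0141]
tool_rot: [-3.142, 0.001, 0.14]
contact_force: [0.7, 0.1, -1.0]
opening: 0.0498
dock x -0.0769 y 0.0012 z 0.0141 yaw 0.1400 F dock x 0.66 y -0.03 z -0.95 open 0.0498 t 41.27
```

View pics/w26.png

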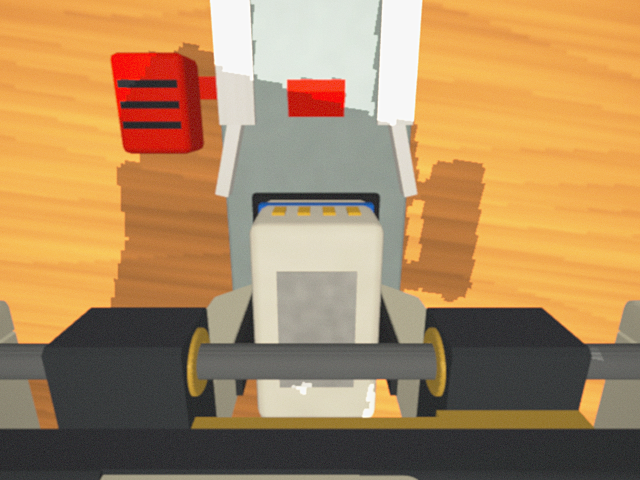

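The flange is clear of the lips. I'll lift it and measure the large tray.

```bash
python3 -m crank '{"claw":[0.2,0.2,0.2,0.2,0.2,0.2,0.2,0.2],"delta_pos":[[0,0,-0.2],[0,0,-0.6],[0,0,-1.1],[0,0,-1.7],[0,0,-2.3],[0,0,-2.8],[0,0,-3],[0,0,-3]],"roll":[0,0,0,0,0,0,0,0]}' 40
python3 - <<'E'
from h import *
dock()
im0=cv2.imread("pics/top0.png");_,K,R,o=cam("top")
hsv=cv2.cvtColor(im0,cv2.COLOR_BGR2HSV);m=cv2.inRange(hsv,(100,120,40),(130,255,255))
cs,_=cv2.findContours(m,0,1)
for c in cs:
    if cv2.contourArea(c)>900:
        r=cv2.minAreaRect(c);b=cv2.boxPoints(r);q=ray(b,K,R,o,.032);print(np.round(r[0],1),cv2.contourArea(c),q[:,:2].round(3).tolist(),q.mean(0).round(4),[np.linalg.norm(q[i]-q[i-1]).round(3) for i in range(4)])
E
```

```text
time: 41.98
tool_pos: [0.5276, -0.0057, 0.0906]
tool_rot: [3.141, -0.003, 0.14]
contact_force: [0.7, -0.2, -2.2]
opening: 0.0498
dock x -0.0747 y 0.0009 z 0.0906 yaw 0.1403 F dock x 0.65 y -0.26 z -2.17 open 0.0498 t 41.98
[462.7 337. ] 1981.0 [[0.244, -0.33], [0.358, -0.362], [0.328, -0.473], [0.215, -0.44]] [ 0.2865 -0.4013  0.032 ] [np.float64(0.114), np.float64(0.119), np.float64(0.115), np.float64(0.119)]
[437.8 251.3] 4374.5 [[0.423, -0.243], [0.598, -0.259], [0.583, -0.429], [0.408, -0.412]] [ 0.5029 -0.3357  0.032 ] [np.float64(0.169), np.float64(0.175), np.float64(0.17), np.float64(0.176)]
[84.  99.8] 2403.5 [[0.877, 0.719], [0.93, 0.455], [0.868, 0.442], [0.815, 0.705]] [0.8725 0.5803 0.032 ] [np.float64(0.063), np.float64(0.269), np.float64(0.063), np.float64(0.269)]
```

```bash
python3 -c "
from h import *
go([.503,-.336,.09],-.09)"
python3 -m crank '{"claw":[0.2,0.2,0.2,0.2,0.2,0.2,0.2,0.2],"delta_pos":[[0,0.4,0],[0.1,1.2,0],[0.3,2.3,0],[0.4,3.6,0],[0.5,4.9,0],[0.6,6.2,0],[0.7,7.5,0],[0.8,8.8,0]],"roll":[0.1,0.4,0.7,1,1.3,1.6,1.9,2.2]}' 40
python3 -c "
from h import *
go([.503,-.336,.09],-.09)"
```

```text
units [-2.79 12.95 -0.02] roll 2.2 t 42.03 pos [ 0.5268 -0.0057  0.0895] rot [ 3.1413e+00 -8.0000e-04  1.4020e-01] F [-0.9   0.48 -2.65]
time: 42.7
tool_pos: [0.5763, -0.2229, 0.0877]
tool_rot: [-3.141, 0.002, -0.093]
contact_force: [-0.3, 0.4, -2.7]
opening: 0.0498
units [-2.5   4.78 -0.09] roll -0.03 t 42.7 pos [ 0.5763 -0.2229  0.0877] rot [-3.1409e+00  2.2000e-03 -9.2700e-02] F [-0.33  0.4  -2.68]
```

```bash
python3 -m crank '{"claw":[0.2,0.2,0.2,0.2,0.2,0.2,0.2,0.2],"delta_pos":[[-0.3,0.9,0],[-0.8,1.9,0],[-1.4,3,0],[-2,3.8,0],[-2.3,4.2,0],[-2.5,4.4,0],[-2.5,4.4,0],[-2.5,4.4,0]],"roll":[0,0,0,0,0,0,0,0]}' 40
python3 - <<'E'
from h import *
go([.503,-.336,.0066],-.09);im,K,R,o=cam("wrist");cv2.imwrite("pics/w27.png",im)
E
```

```text
time: 43.37
tool_pos: [0.505, -0.3241, 0.0887]
tool_rot: [-3.141, 0.0, -0.091]
contact_force: [0.1, 0.0, -3.4]
opening: 0.0497
units [-0.04  0.48  3.28] roll -0.01 t 43.37 pos [ 0.505  -0.3241  0.0887] rot [-3.1408e+00  2.0000e-04 -9.0600e-02] F [ 0.14  0.01 -3.37]
```

View pics/w27.png

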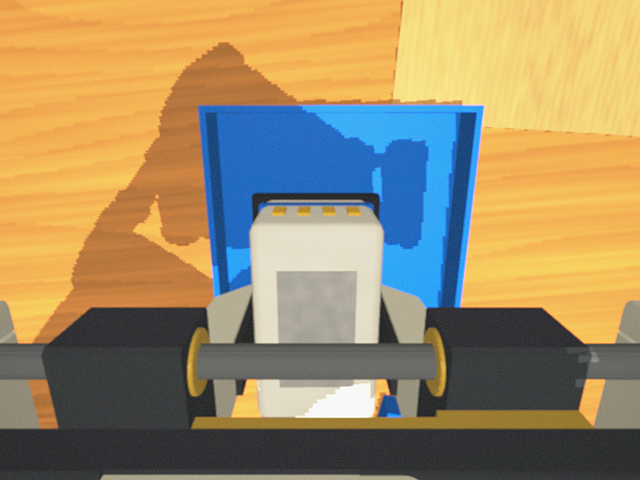

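The tray's far rim spans columns 200–484, so its centre is about 12 mm right of the pack, which agrees with the remaining shift. I'll shift and lower.

```bash
python3 -m crank '{"claw":[0.2,0.2,0.2,0.2,0.2,0.2,0.2,0.2],"delta_pos":[[0,0.3,0.1],[0,0.48,0.5],[0,0.48,1],[0,0.48,1.6],[0,0.48,2.2],[0,0.48,2.7],[0,0.48,2.9],[0,0.48,3]],"roll":[0,0,0,0,0,0,0,0]}' 40
python3 -c "
from h import *
go([.503,-.336,.0066],-.09)"
python3 -m crank '{"claw":[0.2,0.2,0.2,0.2,0.2,0.2,0.2,0.2],"delta_pos":[[0,0,0.04],[0,0,0.08],[0,0,0.12],[0,0,0.16],[0,0,0.19],[0,0,0.21],[0,0,0.21],[0,0,0.21]],"roll":[0,0,0,0,0,0,0,0]}' 40
python3 -c "
from h import *
go([.503,-.336,.0066],-.09)"
```

```text
time: 44.08
tool_pos: [0.5034, -0.336, 0.0124]
tool_rot: [-3.14, 0.002, -0.09]
contact_force: [0.0, -0.3, -3.6]
opening: 0.0495
units [-0.01  0.    0.23] roll 0.0 t 44.08 pos [ 0.5034 -0.336   0.0124] rot [-3.1403e+00  2.0000e-03 -8.9700e-02] F [ 0.01 -0.27 -3.62]
time: 44.75
tool_pos: [0.5038, -0.3366, 0.0089]
tool_rot: [3.141, -0.0, -0.09]
contact_force: [0.1, -0.8, -3.4]
opening: 0.0498
units [-0.03 -0.02  0.09] roll -0.0 t 44.75 pos [ 0.5038 -0.3366  0.0089] rot [ 3.1414e+00 -1.0000e-04 -9.0300e-02] F [ 0.09 -0.81 -3.4 ]
```

```bash
python3 -m crank '{"claw":[0.2,0.2,0.2,0.2,0.2,0.2,0.2,0.2],"delta_pos":[[0,0,0.02],[0,0,0.04],[0,0,0.06],[0,0,0.08],[0,0,0.1],[0,0,0.11],[0,0,0.11],[0,0,0.11]],"roll":[0,0,0,0,0,0,0,0]}' 40
python3 -c "
from h import *
info()"
```

```text
time: 45.42
tool_pos: [0.5037, -0.3366, 0.0062]
tool_rot: [3.141, -0.0, -0.09]
contact_force: [-1.0, 1.4, -1.9]
opening: 0.0498
t 45.42 pos [ 0.5037 -0.3366  0.0062] rot [ 3.1415e+00 -1.0000e-04 -9.0300e-02] F [-1.01  1.42 -1.89] open 0.0498
```

Contact is beginning, since the weight is partly off the tool. I'll lower another 0.5 mm and release slowly.

```bash
python3 -m crank '{"claw":[0.2,0.2,0.2,0.2,0.5,0.6,0.7,0.75],"delta_pos":[[0,0,0.01],[0,0,0.02],[0,0,0.02],[0,0,0.02],[0,0,0.02],[0,0,0.02],[0,0,0.02],[0,0,0.02]],"roll":[0,0,0,0,0,0,0,0]}' 20
python3 -m crank '{"claw":[0.85,0.9,0.9,0.9,0.9,0.9,0.9,0.9],"delta_pos":[[0,0,0],[0,0,0],[0,0,0],[0,0,0],[0,0,-0.3],[0,0,-0.8],[0,0,-1.5],[0,0,-2.3]],"roll":[0,0,0,0,0,0,0,0]}' 20
python3 -m crank '{"claw":[0.9,0.9,0.9,0.9,0.9,0.9,0.9,0.9],"delta_pos":[[-0.3,0,-1],[-0.8,0,-2],[-1.6,0,-3],[-2.4,0,-4],[-3,0,-4.5],[-3,0,-4.5],[-3,0,-4.5],[-3,0,-4.5]],"roll":[0,0,0,0,0,0,0,0]}' 20
python3 - <<'E'
from h import *
info();im,K,R,o=cam("wrist");cv2.imwrite("pics/w28.png",im)
s=cam("scene")[0];cv2.imwrite("pics/s8.png",s)
E
```

```text
time: 46.08
tool_pos: [0.5041, -0.3368, 0.0055]
tool_rot: [3.141, -0.001, -0.09]
contact_force: [0.7, -1.0, 0.6]
opening: 0.0644
time: 46.75
tool_pos: [0.5033, -0.3362, 0.0635]
tool_rot: [-3.141, 0.001, -0.09]
contact_force: [0.4, 0.2, 0.8]
opening: 0.0823
time: 47.42
tool_pos: [0.4293, -0.3297, 0.1752]
tool_rot: [-3.141, 0.0, -0.09]
contact_force: [-0.2, 0.1, 0.0]
opening: 0.0827
t 47.42 pos [ 0.4293 -0.3297  0.1752] rot [-3.1413  0.     -0.0905] F [-0.21  0.12  0.04] open 0.0827
```

View pics/w28.png

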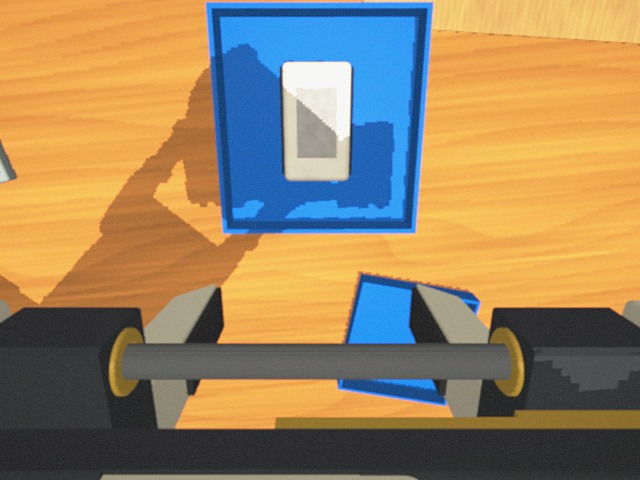

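View pics/s8.png

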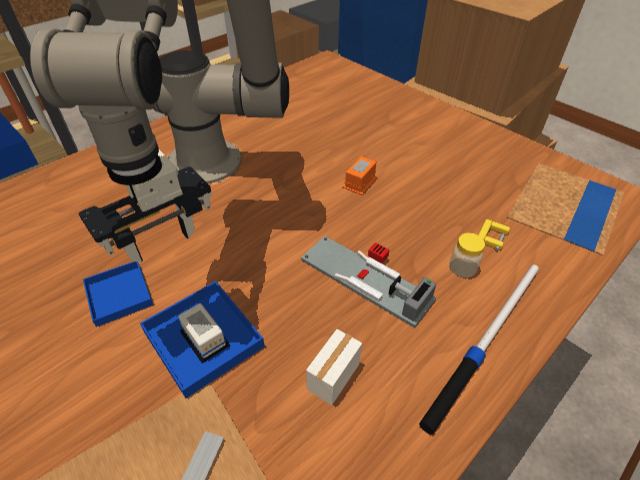

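The pack lies flat near the middle of the large tray: wrist (317,120), inside tray columns 208–432. In the scene view the tester is empty with its catch up and ejector out, and the carton, jar and clamp haven't moved. The hand touches nothing, so I'm handing in.

```bash
python3 -c "
from cell import robot
print(robot.hand_in())"
```

```text
the job is handed in; nothing more can be done
None
```

The pack was slid into the tester until the catch held it alone, then released and moved to the larger blue tray. I handed in after about 47 s of the 72 s allowed. The hand-in gives no verdict.

**Last checks**
- **Held by the catch:** a gentle pull back met +5.6 N with almost no movement. After I let go, the wrist and scene cameras showed the red tooth up behind the pack.
- **Sprung back:** pressing the pad moved the pack back about 20 mm.
- **In the tray:** the pack stands flat near the middle, released, and the arm reads no contact force.
- **The bench:** in the scene view the tester is empty with its catch up and ejector out. The carton, jar, clamp and orange look-alike appear unmoved.

**What failed or disagreed**
- **First grasp:** it closed above the pack. The visible fingertips sit about 28–33 mm above the reported TCP, so I corrected the height and gripped again.
- **Click not felt:** I pushed the pack in to the end stop, peaking at about 22 N at the wrist (the 30 N limit is on the pack-to-ejector contact). My first backward test seemed to show it was not latched. A longer pull-back showed it was, at the home position I had estimated from the camera.
- **Travel to the tray:** I mistyped the sign of one x shift. The hand took a slightly wider path, and nothing was touched.

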